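# Move the sample basket from the rinse stand to the hanging balance

## Task

Lift the loaded sample basket off the two hooks of the rinse stand and hang it by its bar in both hooks of the hanging balance, carrying it level and without setting it down, with both resin pucks still in their compartments. The balance hooks are sprung: lower the basket gently until they bear its whole weight and only then let go, so that they neither drop nor spring up. Leave everything else on the bench where it is, and come away clear.

Things in the scene. Friction and masses are not known exactly. Their poses are not given: they have to be found in the camera images.
- grip (a point): Middle of the black grip tab on the steel sample basket: an upright block 30 (x) x 12 (y) x 45 mm high on the middle of the hang bar, to be pinched across its 12 mm (along y). It is 26 mm above the bar's axis, the tab's top 48 mm above. z up, y along the bar. The weight lies straight below. With pucks the basket weighs 0.2 to 0.7 kg, different each time.
- bar (a point): Middle of the basket's steel hang bar: 10 mm thick, 200 mm long along y, a 20 mm disc at each end. It rests on hooks at y = +-80 mm, between the discs and the wire struts (y = +-58 mm), with about 10 mm play along y, and can swing. z up.
- tray (a point): Middle of the underside of the basket's open steel tray, 90 (x) x 140 (y) x 30 mm high, with one dividing wall across its middle; 115 mm below the bar's axis.
- puck_a_center (a point): Centre of a loose resin puck, 40 mm across and 20 mm high, 0.04 kg, in the tray's +y compartment.
- puck_b_center (a point): Centre of the same kind of puck in the tray's -y compartment.
- rinse_hook (a point): Rinse stand (steel, fixed, rimmed drip tray): where the bar's middle rests at the start, midway between its 2 rigid hooks, 200 mm above the bench. x from open front to back, y along the hook line, z up. Each hook is an upward V of 8 mm wire at y = +-80 mm, from posts 85 mm behind; its front tip is 20 mm in front and 18 mm above, so the bar must rise 23 mm to pass over it.
- spray_tube (a point): Middle of the round spray tube over the rinse hooks, 32 mm thick, 240 mm long along y. Its axis is 118 mm above and 28 mm behind the hooks' resting point, so a gripper pointing straight down does not fit: it must lean back to the open front (-x) by 30 to 40 degrees. Raising the basket by more than 50 mm in the hooks drives the tab into the tube.
- balance_hook (a point): Hanging balance (white, fixed): where the bar's middle must rest, midway between its 2 sprung hooks; 215 mm above the bench unloaded, moves down with the hooks. x from open front to back, y along the hook line, z up. V hooks shaped like the rinse stand's: at y = +-80 mm, front tips 20 mm in front and 18 mm above.
- balance_head (a point): Middle of the underside of the balance's box-shaped head, 87 (x) x 240 (y) x 42 mm high, with a small blank display. It is 109 mm above the unloaded hooks' resting point and its front edge only 12 mm behind it, so here too the gripper must lean back to the front (-x) by 30 to 40 degrees.
- carriage (a joint): How far the balance's hooks have sunk, in m: 0 unloaded, 0.065 at the bottom stop. They start to sink at about 0.5 N and then yield 1 mm for each 0.12 N (120 N/m), lightly damped, so the basket sinks them by about 15 to 55 mm depending on its mass. They must never move faster than 0.07 m/s.
- dish: Bystander, not to be moved: low white ceramic dish, 90 mm across, 22 mm high; origin at its underside.
- jar: Bystander, not to be moved: amber glass jar, 56 mm across, 62 mm high, between the stands; origin at its underside.
- long_bone: Bystander, not to be moved: long bone about 155 mm long, 28 mm high; origin at its underside.
- brush: Bystander, not to be moved: brush lying on the bench; origin at its underside.
- slide_box: Bystander, not to be moved: plywood box 90 x 110 x 35 mm beyond the stands; origin at its underside.
- wash_bottle: Bystander, not to be moved: white bottle, 66 mm across, 170 mm high, at the left side; origin at its underside.
- beaker: Bystander, not to be moved: glass beaker, 80 mm across, 95 mm high, at the right side; origin at its underside.
Mind the look-alikes: they are no part of the job. Leave any blue look-alike of the part that bears grip alone.

How it is judged (in metres and radians):
On the way:
1. the basket has been lifted off the rinse hooks and carried clear of them (distance between bar and rinse_hook above 0.08 m and height (world z) of bar above 0.17 m), for 0.2 s.
At the end, for the whole second after the job is handed in: Bar in both balance hooks (middle within 6 mm across and in height, 18 mm along; parallel within 0.06 rad), basket level within 0.17 rad, hook carriage sunk over 8 mm and still (under 0.02 m/s), each puck in its own compartment (x of bar in the frame of balance_hook between -0.006 and 0.006 m and y of bar in the frame of balance_hook between -0.018 and 0.018 m and z of bar in the frame of balance_hook between -0.006 and 0.006 m and angle between the y axis of bar and the y axis of balance_hook, either way round below 0.06 rad and angle between bar's own z axis and vertical below 0.17 rad and value of joint carriage above 0.008 m and velocity of joint carriage between -0.02 and 0.02 m/s and y of puck_a_center in the frame of bar between 0.015 and 0.065 m and x of puck_a_center in the frame of bar between -0.04 and 0.04 m and z of puck_a_center in the frame of bar between -0.12 and -0.08 m and y of puck_b_center in the frame of bar between -0.065 and -0.015 m and x of puck_b_center in the frame of bar between -0.04 and 0.04 m and z of puck_b_center in the frame of bar between -0.12 and -0.08 m); the robot touches nothing.
It fails at once if the basket tips by more than 0.3 rad (17 degrees) (angle between bar's own z axis and vertical above 0.3 rad).
It fails at once if the basket is set down or falls: its tray comes lower than 40 mm above the bench (height (world z) of bar below 0.155 m).
It fails at once if the balance hooks drop or spring up (carriage faster than 0.07 m/s) (velocity of joint carriage above 0.07 m/s or velocity of joint carriage below -0.07 m/s).
It fails at once if a bystander is pushed more than 25 mm (distance of any of dish, jar, long_bone, brush, slide_box, wash_bottle, beaker from where it was at the start of the episode above 0.025 m).
It also fails if it takes over 58 s, if anything falls off the work surface, if the arm or the gripper's body presses on something with over 40 N, if the wrist force passes 120 N, or if a joint passes its speed limit or range.

## Robot

A 7-joint arm with a two-finger parallel gripper is mounted at the origin on the work surface. World frame = base frame: x ahead of the robot, y to its left, z up, the work surface at z = 0. Lengths are in mm, angles in rad, forces in N, time in s.
With the tool pointing down it reaches from about 400 to 875 mm from the base axis. Payload 4.4 kg.
Tool frame: the origin (TCP) lies midway between the tips of the shut fingers; the grasp point (between the pads) lies 19 mm behind it (ctrl.grip_point_offset is the distance from the TCP to the grasp point, in mm); z points along the fingers, x is the direction in which the jaws open and shut, and the axes are right-handed (so a half turn about z gives the same grasp; the last joint's range is limited). The gripper opens to 85 mm and grips with 20 to 120 N. Pads are 22 mm wide; open, the fingers measure 114 mm over their backs; the gripper's body (76 mm by 85 mm) begins 54 mm behind the grasp point. The pads swing forward as they close: fully open they stand 13 mm farther back than shut.
Start: joints at [-1.309, 0.628, 0.038, 1.517, -0.027, 0.996, -0.02], TCP at [209.251, 615.412, 231.313] pointing down, gripper open.
Joint ranges: [-3.06, 3.06], [-0.37, 2.12], [-1.25, 1.32], [0.18, 2.47], [-1.1, 4.24], [0.23, 1.98], [-2.94, 2.94]. Speed limits (rad/s): [2.57, 2.57, 3.14, 3.14, 3.14, 3.14, 3.14].

## Interface

Orientations are given as [roll, pitch, yaw] about the fixed x, y, z axes, in that order (R = Rz(yaw) Ry(pitch) Rx(roll)).
In Python, from cell import ctrl, viewer gives the robot as it stands.
- The arm moves only by the tool apply_moves, never from a script. Its argument "series" is a list that holds one entry, the list of rows, each a list of 6 numbers: the shift along the tool's x, y, z normalised to -1 to 1, where 1 is 50 mm, then the turn, a rotation vector about the tool's x, y, z normalised to -1 to 1, where 1 is 6 degrees. In form: [[[tx, ty, tz, rx, ry, rz], ...]]. A call has exactly 5 rows; each row shifts and turns the commanded pose from where the row before left it, along the tool's axes as they then stand; what a row does not reach is not made up. A row lasts 1/8 s, in which the tool goes at most 62.5 mm and 10.7 degrees, less where a joint would pass 70% of its speed; a pose out of reach is approached as far as the arm can. A call with a number of a shift or a turn outside -1 to 1 is refused whole. A call with a gripper value outside its range is refused whole. "claw" is the gripper command: -1 is shut, 1 is fully open, values between are in proportion, set as the call begins (left out, the last holds). The fingers move at their own pace and stop on an object; the grip force is fixed at half the most. Time passes only in rows, so rows that do not move let the fingers close, or fill a call up. It gives the time, the measured TCP pose, the force and the opening at its end, in the units of the state.
- ctrl.read_state(): the state, without advancing time (a new reading comes with each control period).
- viewer.get_image(name): name is "side" or "top" or "wrist"; returns the picture (400x640x3 uint8, blue, green, red); there is no depth.
- viewer.camera_info(name): a dict with "K" (3x3 intrinsics, pixels), "distortion" ([k1, k2, p1, p2, k3] as OpenCV has them; the pictures are not rectified), "R" (3x3) and "t" (3): a world point X has camera coordinates R X + t. Camera axes: x right, y down, z forward; pixel columns grow to the right and rows downward; lengths in mm; the calibration is good to about 2 mm. A picture is of the moment at which its call begins: read the wrist's pose just before it. camera_info takes no time and is no camera call; for the wrist camera it gives the pose at the moment of the call.
- ctrl.finish_job(): hands the job in, once; it reports no verdict.
Trained networks look in the newest picture that a camera, given by its name, has taken for a name from the list of things; names that differ only in an ending like _2 or _b are one class to them, and where a whole thing is asked for, a point or a joint stands for the part that bears it (a point fixed in the world has none). Each returns a list of dicts, best first, with "score" (0 to 1); they miss things now and then, are a little off and sometimes report something else, mostly with a low value. They report only what shows in the picture. A call takes as long as a camera call. They do not tell look-alikes from the thing itself.
- viewer.find_in(camera, label): "location" ([column, row] as shares, 0 to 1, of the picture: columns of its width, rows of its height, amid what is visible of it).
The state is a dict: "clock": time; "qpos": joint angles; "qd": joint speeds; "tau": joint torques, N m; "eef_pos": TCP position; "tool_rot": TCP orientation; "force": force on the tool from outside, world axes, zero at the start; "torque": the same for the moment, N m; "width": finger opening in mm.
Only numpy, scipy, OpenCV 4.12 (cv2) and the standard library are available. Lean on these libraries where they do the work, as an engineer would, in place of code of your own. Each camera call takes 0.05 s, during which the arm holds its last target. There are 200 camera calls.

## Working session

There is one attempt and no reset: what is moved stays moved. The work goes in short steps, Python scripts to look and compute and a tool call to move; the robot and the scene stay as the last step left them, time stands still between calls to the robot, and variables do not carry over. Pictures are saved under pics/ and viewed, about 8 in all and at most 12, crops included, and the job is handed in when it is done.

Besides the shell and the picture viewer there is one more tool, called as name(argument=value, ...), one argument or row to a line, values as JSON. apply_moves: Moves the arm, as the interface text tells. Scaled input: -1 to 1 covers 50 mm each way for a shift and 6 degrees each way for a turn. Its arguments: {"type":"object","properties":{"series":{"type":"array","items":{"type":"array","items":{"type":"array","items":{"type":"number"}}}},"claw":{"type":"number"}},"required":["series"]}

```bash
ls; mkdir -p pics; python3 - <<'E'
from cell import ctrl, viewer
import cv2, numpy as np
s=ctrl.read_state(); print(s)
for c in ["side","top"]:
    im=viewer.get_image(c); cv2.imwrite(f"pics/{c}0.png",im)
    i=viewer.camera_info(c); print(c,i)
    for l in ["grip","bar","tray","rinse_hook","spray_tube","balance_hook","balance_head","jar","dish","puck_a_center","long_bone","brush","slide_box","wash_bottle","beaker"]:
        print(l,[( [round(r['location'][0]*640),round(r['location'][1]*400)],round(r['score'],2)) for r in viewer.find_in(c,l)[:4]])
E
```

```text
pics
{'clock': 0.0, 'qpos': array([-1.30879344,  0.62929817,  0.03847934,  1.51836508, -0.02701443,
        0.99625902, -0.02000551]), 'qd': array([ 0.00047406,  0.00031436,  0.00072334,  0.00085457,  0.00062279,
       -0.0006431 ,  0.00020914]), 'tau': array([-5.98485676e-04, -5.63403797e+01,  1.22636877e+00, -1.93437463e+01,
        1.10708011e-02,  1.06461765e-02, -2.51671042e-05]), 'eef_pos': array([209.07048761, 614.82031444, 230.42175614]), 'tool_rot': array([3.14156167e+00, 1.81035525e-03, 1.24294987e+00]), 'force': array([0.83113268, 0.36300004, 0.2442368 ]), 'torque': array([-0.01866938, -0.08521142,  0.04285162]), 'width': 85.32246892388811}
side {'K': array([[488.99518335,   0.        , 323.71535858],
       [  0.        , 488.99518335, 206.21569308],
       [  0.        ,   0.        ,   1.        ]]), 'distortion': array([-0.0822815,  0.       ,  0.       ,  0.       ,  0.       ]), 'R': array([[ 0.96360872, -0.2667854 , -0.01684583],
       [-0.21968239, -0.75441931, -0.61853953],
       [ 0.1523085 ,  0.59973082, -0.78557308]]), 't': array([-521.77143646,  242.6802899
[... 1046 characters left out ...]
904741, -0.00824848, -0.99285431]]), 't': array([  10.84307729,  550.77658739, 1917.62364907])}
grip [([379, 185], 0.63), ([436, 258], 0.57), ([370, 190], 0.42)]
bar [([384, 184], 0.84), ([437, 260], 0.64)]
tray [([376, 183], 0.86), ([433, 259], 0.84), ([184, 206], 0.58)]
rinse_hook [([374, 172], 0.82)]
spray_tube [([377, 175], 0.84)]
balance_hook []
balance_head [([261, 171], 0.6)]
jar [([319, 191], 0.52), ([282, 178], 0.46), ([379, 186], 0.32)]
dish [([321, 222], 0.91)]
puck_a_center []
long_bone [([242, 252], 0.8), ([370, 189], 0.7), ([184, 205], 0.35)]
brush [([374, 245], 0.62)]
slide_box [([319, 141], 0.57), ([241, 256], 0.4)]
wash_bottle [([186, 203], 0.52)]
beaker [([455, 208], 0.94)]
```

```bash
python3 - <<'E'
import cv2
a=cv2.imread("pics/side0.png"); b=cv2.imread("pics/top0.png")
cv2.imwrite("pics/side1.png",cv2.resize(a[90:400,180:460],None,fx=1.9,fy=1.9,interpolation=2))
cv2.imwrite("pics/top1.png",cv2.resize(b[110:290,150:480],None,fx=2.4,fy=2.4,interpolation=2))
E
```

```text
(no output)
```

View pics/side1.png

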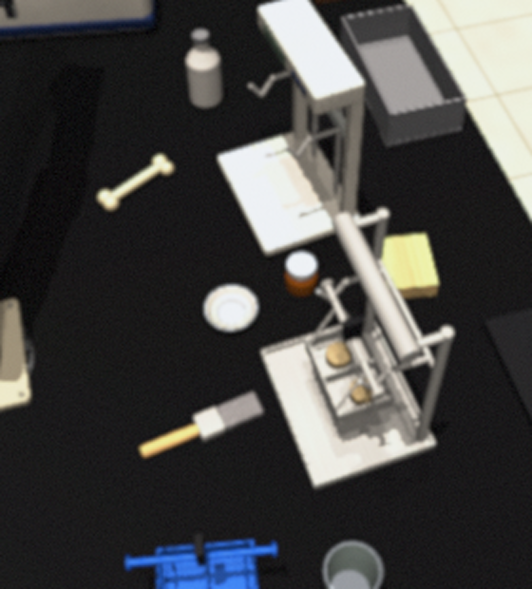

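View pics/top1.png

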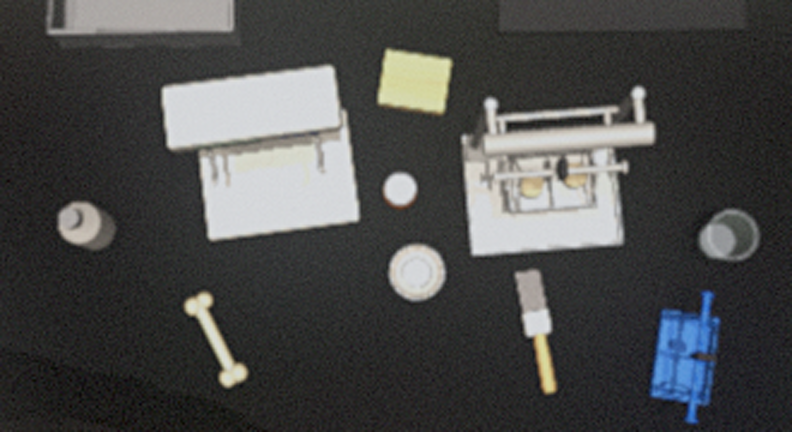

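The real steel basket is at top crop (563,170), about full (385,181), on the rinse stand. The blue look-alike is at crop (690,350), about full (437,258), so I leave that alone. The balance head is at crop (252,108) and its hooks show at (213–228,170) and (320,160). Next: closer crops for the pixels.

```bash
python3 - <<'E'
import cv2, numpy as np
a=cv2.imread("pics/side0.png"); b=cv2.imread("pics/top0.png")
r=lambda im,x,y,w,h,f:cv2.resize(im[y:y+h,x:x+w],None,fx=f,fy=f,interpolation=2)
# top: rinse [340:430,140:215], balance [210:310,130:215]; 
t=np.hstack([r(b,340,140,95,72,4),r(b,213,134,95,72,4)])
s=np.hstack([r(a,325,195,95,72,4),r(a,300,85,95,72,4)])
cv2.imwrite("pics/c.png",np.vstack([t,s]))
E
```

```text
(no output)
```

View pics/c.png

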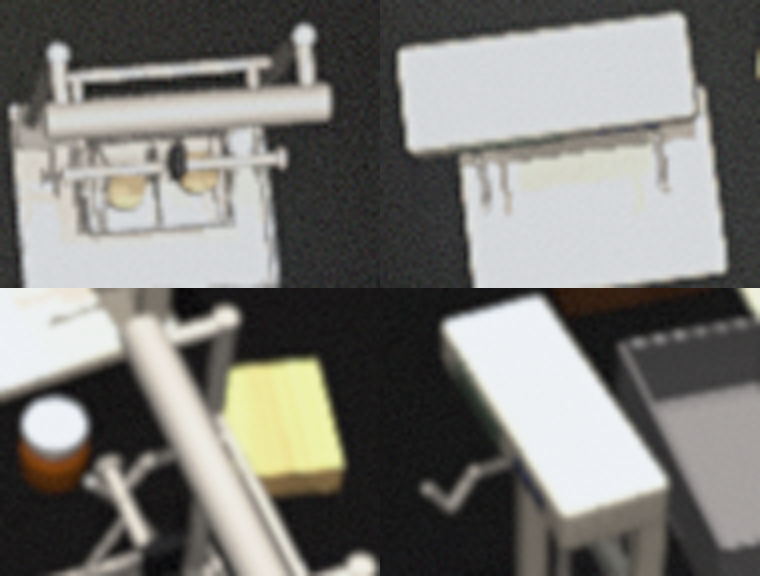

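```bash
cat > h.py <<'E'
import numpy as np, cv2
from scipy.optimize import least_squares
from cell import viewer
def proj(c,P,info=None):
    i=info or viewer.camera_info(c)
    return cv2.projectPoints(np.float64(P).reshape(-1,3),cv2.Rodrigues(i['R'])[0],i['t'],i['K'],i['distortion'])[0][:,0]
def fit(obs,x0,free=3):
    # obs: list of (cam, local point, pixel); params x,y,yaw,(z)
    def f(p):
        c,s=np.cos(p[2]),np.sin(p[2]); out=[]
        z=p[3] if len(p)>3 else 0
        for cam,L,px in obs:
            W=[p[0]+c*L[0]-s*L[1],p[1]+s*L[0]+c*L[1],L[2]+z]
            out.append(proj(cam,W)[0]-px)
        return np.ravel(out)
    r=least_squares(f,x0); return r.x,f(r.x).reshape(-1,2)
E
python3 - <<'E'
from h import *
np.set_printoptions(precision=3,suppress=True)
T=lambda x,y,ox,oy:(np.array([ox+x/4,oy+y/4]))
rt=lambda x,y:T(x,y,340,140); bt=lambda x,y:T(x-380,y,213,134)
rs=lambda x,y:T(x,y-288,325,195); bs=lambda x,y:T(x-380,y-288,300,85)
for n in ("top","side"):
    i=viewer.camera_info(n); print(n,-i['R'].T@i['t'])
ob=[("top",(0,100,200),rt(48,177)),("top",(0,-100,200),rt(282,158)),("top",(28,120,318),rt(50,119)),("top",(28,-120,318),rt(330,102)),
("side",(0,100,200),rs(107,466)),("side",(28,120,318),rs(143,325))]
for o in (ob[:4],ob): print("rinse",*fit(o,[600,-150,0]))
H=366
ob=[("top",(12,120,H),bt(408,150)),("top",(99,120,H),bt(399,48)),("top",(99,-120,H),bt(684,13)),("top",(12,-120,H),bt(696,114)),
("side",(12,120,H),bs(443,325)),("side",(99,120,H),bs(542,295)),("side",(99,-120,H),bs(665,482)),("side",(12,-120,H),bs(562,518)),
("side",(-20,80,233),bs(428,488))]
for o in (ob[:4],ob):
    p,e=fit(o,[600,150,0]);print("bal",p,e)
c,s=np.cos(p[2]),np.sin(p[2])
for y in(80,-80):
  for x,z in((-20,233),(0,203)):
    W=[p[0]+c*x-s*y,p[1]+s*x+c*y,z]
    print(y,x,(proj("top",W)[0]-[213,134])*4+[380,0],(proj("side",W)[0]-[300,85])*4+[380,288])
# bystanders rough positions
pix={"jar":(319,191,60),"dish":(321,222,20),"wash_bottle":(186,203,100),"beaker":(455,208,60),"slide_box":(319,141,35),"blue":(437,258,60)}
i=viewer.camera_info("top");C=-i['R'].T@i['t']
for k,(u,v,z) in pix.items():
    q=cv2.undistortPoints(np.float64([[[u,v]]]),i['K'],i['distortion'])[0,0]
    d=i['R'].T@np.r_[q,1]; print(k,C+d*(z-C[2])/d[2])
E
```

```text
top [ 318.662   20.491 1969.464]
side [ 319.941 -886.003 1359.351]
rinse [ 593.315 -237.529    0.054] [[ 2.875 -0.992]
 [-0.783  0.226]
 [-1.121  0.5  ]
 [-0.84   0.242]]
rinse [ 594.4   -237.332    0.045] [[ 2.798 -1.522]
 [-0.827  0.167]
 [-1.135 -0.119]
 [-0.812  0.225]
 [-0.144 -0.817]
 [-0.744  1.267]]
bal [608.169 200.237   0.114] [[-0.045  0.079]
 [-0.518 -0.125]
 [ 0.206 -0.136]
 [ 0.358  0.169]]
bal [608.948 199.686   0.111] [[ 0.126 -0.267]
 [-0.268 -0.476]
 [ 0.474 -0.271]
 [ 0.547  0.043]
 [-0.814 -0.901]
 [-0.375 -0.123]
 [ 1.009  0.642]
 [-0.524 -0.301]
 [-0.471 -0.365]]
80 -20 [484.769 205.09 ] [426.116 486.54 ]
80 0 [487.327 188.275] [449.499 506.127]
-80 -20 [663.697 183.469] [499.155 617.177]
-80 0 [663.036 167.078] [522.662 635.674]
jar [580.202  -9.2    60.   ]
dish [461.649 -16.142  20.   ]
wash_bottle [534.253 498.201 100.   ]
beaker [ 507.402 -538.233   60.   ]
slide_box [785.911 -12.202  35.   ]
blue [ 314.858 -460.001   60.   ]
```

```bash
cat >> h.py <<'E'
from scipy.spatial.transform import Rotation as Ro
import json,os
def tgt(xyz,yaw_stand,lean,opt=-1,twist=0):
    """TCP pose: tool x = opt*stand y, tool z leaning to +stand x by lean deg"""
    S=Ro.from_euler('z',yaw_stand).as_matrix(); l=np.radians(lean)
    z=S@[np.sin(l),0,-np.cos(l)]; x=opt*S[:,1]; return np.array(xyz,float),np.c_[x,np.cross(z,x),z]
def load():
    d=json.load(open("cmd.json")); return np.array(d['p']),np.array(d['R'])
def save(p,R): json.dump(dict(p=list(p),R=np.array(R).tolist()),open("cmd.json","w"))
def run(p,R,rows):
    for r in rows:
        r=np.array(r); p=p+R@(r[:3]*50); R=R@Ro.from_rotvec(np.radians(6*r[3:])).as_matrix()
    return p,R
def plan(T,n=None,nd=2):
    """rows to T from stored command, rounded, then stores predicted end"""
    p,R=load(); P,Q=T
    if n is None:
        n=max(np.abs(P-p).max()/48*1.3, np.degrees(Ro.from_matrix(R.T@Q).magnitude())/5.9); n=int(np.ceil(n/5)*5) or 5
    rows=[]
    for k in range(n):
        f=1/(n-k); dp=R.T@((P-p)*f)/50; w=np.degrees(Ro.from_matrix(R.T@Q).as_rotvec()*f)/6
        r=np.round(np.r_[dp,w],nd)+0.; rows.append(r.tolist()); p,R=run(p,R,[r])
    assert np.abs(rows).max()<=1,np.abs(rows).max()
    for k in range(0,n,5): print(json.dumps([rows[k:k+5]]))
    print("end",p.round(1),"n",n); save(p,R)
def status():
    from cell import ctrl
    s=ctrl.read_state(); p,R=load(); M=Ro.from_euler('xyz',s['tool_rot']).as_matrix()
    print("t",round(s['clock'],2),"q",s['qpos'].round(2),"p",s['eef_pos'].round(1),"cmd",p.round(1),"roterr",np.degrees(Ro.from_matrix(R.T@M).as_rotvec()).round(1),"F",s['force'].round(1),"w",round(s['width'],1))
    return s,M
E
python3 - <<'E'
from h import *
save([209.25,615.41,231.3],Ro.from_euler('xyz',[3.14156,0.0018,1.24295]).as_matrix())
plan(tgt([340,360,380],-0.5,0),15)   # partial yaw
E
```

```text
Traceback (most recent call last):
  File "h.py", line 39, in plan
    assert np.abs(rows).max()<=1,np.abs(rows).max()
           ^^^^^^^^^^^^^^^^^^^^^
AssertionError: 1.9
```

```bash
python3 - <<'E'
from h import *
plan(tgt([340,360,380],1.36,0),15)
E
```

```text
[[[-0.27, 0.27, -0.2, 0.0, 0.0, 0.93], [-0.24, 0.3, -0.2, 0.0, 0.0, 0.93], [-0.21, 0.32, -0.2, 0.0, 0.0, 0.92], [-0.18, 0.34, -0.2, 0.0, 0.0, 0.93], [-0.14, 0.36, -0.2, 0.0, 0.0, 0.92]]]
[[[-0.11, 0.37, -0.2, 0.0, 0.0, 0.93], [-0.07, 0.38, -0.2, 0.0, 0.0, 0.92], [-0.03, 0.38, -0.2, 0.0, 0.0, 0.93], [0.0, 0.38, -0.2, 0.0, 0.0, 0.92], [0.04, 0.38, -0.19, 0.0, 0.0, 0.93]]]
[[[0.08, 0.37, -0.2, 0.0, 0.0, 0.92], [0.11, 0.37, -0.19, 0.0, 0.0, 0.93], [0.15, 0.35, -0.2, 0.01, 0.0, 0.92], [0.18, 0.34, -0.19, 0.0, 0.0, 0.93], [0.21, 0.32, -0.2, 0.01, 0.0, 0.92]]]
end [340.2 359.8 380.1] n 15
```

apply_moves(
  series=[
    [[-0.27, 0.27, -0.2, 0.0, 0.0, 0.93], [-0.24, 0.3, -0.2, 0.0, 0.0, 0.93], [-0.21, 0.32, -0.2, 0.0, 0.0, 0.92], [-0.18, 0.34, -0.2, 0.0, 0.0, 0.93], [-0.14, 0.36, -0.2, 0.0, 0.0, 0.92]],
  ],
)

```text
clock: 2.22
eef_pos: [252.8, 529.2, 281.7]
tool_rot: [-3.141, -0.0, 0.755]
force: [-0.6, 0.0, 0.5]
width: 85.4
```

apply_moves(
  series=[
    [[-0.11, 0.37, -0.2, 0.0, 0.0, 0.93], [-0.07, 0.38, -0.2, 0.0, 0.0, 0.92], [-0.03, 0.38, -0.2, 0.0, 0.0, 0.93], [0.0, 0.38, -0.2, 0.0, 0.0, 0.92], [0.04, 0.38, -0.19, 0.0, 0.0, 0.93]],
  ],
)

```text
clock: 2.85
eef_pos: [296.7, 444.1, 331.3]
tool_rot: [-3.141, -0.0, 0.27]
force: [-0.7, 0.3, 0.4]
width: 85.7
```

apply_moves(
  series=[
    [[0.08, 0.37, -0.2, 0.0, 0.0, 0.92], [0.11, 0.37, -0.19, 0.0, 0.0, 0.93], [0.15, 0.35, -0.2, 0.01, 0.0, 0.92], [0.18, 0.34, -0.19, 0.0, 0.0, 0.93], [0.21, 0.32, -0.2, 0.01, 0.0, 0.92]],
  ],
)

```text
clock: 3.48
eef_pos: [340.4, 358.9, 380.2]
tool_rot: [-3.139, 0.0, -0.214]
force: [-0.0, 0.4, 0.4]
width: 85.1
```

```bash
python3 - <<'E'
from h import *
status()
plan(tgt([400,-10,370],0.05,20),15)
E
```

```text
t 3.48 q [-1.23  0.28  0.48  1.72 -0.14  1.18 -0.92] p [340.4 358.9 380.2] cmd [340.2 359.8 380.1] roterr [0.1 0.  0.2] F [-0.   0.4  0.4] w 85.1
[[[0.18, 0.47, 0.01, 0.19, 0.15, 0.83], [0.22, 0.45, 0.01, 0.19, 0.15, 0.82], [0.26, 0.43, 0.0, 0.19, 0.15, 0.83], [0.29, 0.4, 0.0, 0.19, 0.15, 0.82], [0.33, 0.38, 0.0, 0.19, 0.14, 0.83]]]
[[[0.36, 0.35, -0.01, 0.19, 0.15, 0.82], [0.39, 0.31, -0.01, 0.19, 0.14, 0.83], [0.41, 0.28, -0.01, 0.19, 0.15, 0.82], [0.44, 0.24, 0.0, 0.19, 0.14, 0.83], [0.46, 0.2, 0.0, 0.19, 0.15, 0.82]]]
[[[0.47, 0.16, 0.0, 0.19, 0.15, 0.83], [0.48, 0.12, 0.0, 0.19, 0.14, 0.82], [0.49, 0.08, 0.01, 0.18, 0.15, 0.83], [0.5, 0.04, 0.02, 0.19, 0.14, 0.82], [0.5, 0.0, 0.02, 0.18, 0.15, 0.83]]]
end [400.2 -10.  370.1] n 15
```

apply_moves(
  series=[
    [[0.18, 0.47, 0.01, 0.19, 0.15, 0.83], [0.22, 0.45, 0.01, 0.19, 0.15, 0.82], [0.26, 0.43, 0.0, 0.19, 0.15, 0.83], [0.29, 0.4, 0.0, 0.19, 0.15, 0.82], [0.33, 0.38, 0.0, 0.19, 0.14, 0.83]],
  ],
)

```text
clock: 4.1
eef_pos: [360.0, 235.1, 376.2]
tool_rot: [-3.025, -0.052, -0.65]
force: [0.3, -1.1, 0.7]
width: 85.4
```

apply_moves(
  series=[
    [[0.36, 0.35, -0.01, 0.19, 0.15, 0.82], [0.39, 0.31, -0.01, 0.19, 0.14, 0.83], [0.41, 0.28, -0.01, 0.19, 0.15, 0.82], [0.44, 0.24, 0.0, 0.19, 0.14, 0.83], [0.46, 0.2, 0.0, 0.19, 0.15, 0.82]],
  ],
)

```text
clock: 4.72
eef_pos: [380.4, 111.8, 372.7]
tool_rot: [-2.901, -0.051, -1.088]
force: [0.0, -0.9, 0.6]
width: 85.1
```

apply_moves(
  series=[
    [[0.47, 0.16, 0.0, 0.19, 0.15, 0.83], [0.48, 0.12, 0.0, 0.19, 0.14, 0.82], [0.49, 0.08, 0.01, 0.18, 0.15, 0.83], [0.5, 0.04, 0.02, 0.19, 0.14, 0.82], [0.5, 0.0, 0.02, 0.18, 0.15, 0.83]],
  ],
  claw=0.3,
)

```text
clock: 5.35
eef_pos: [400.1, -11.1, 369.2]
tool_rot: [-2.791, 0.003, -1.524]
force: [-0.2, 0.6, 0.3]
width: 55.9
```

```bash
python3 - <<'E'
from h import *
status()
plan(tgt([430,-220,350],0.05,38),10)
E
```

```text
t 5.35 q [-0.95 -0.17  0.78  2.21  0.24  0.72 -1.84] p [400.1 -11.1 369.2] cmd [400.2 -10.  370.1] roterr [ 0.1 -0.1  0.2] F [-0.2  0.6  0.3] w 55.9
[[[0.42, -0.02, 0.05, 0.3, 0.0, 0.0], [0.42, -0.02, 0.05, 0.3, 0.0, 0.0], [0.42, -0.02, 0.05, 0.3, 0.0, 0.0], [0.42, -0.02, 0.05, 0.3, 0.0, 0.0], [0.42, -0.02, 0.05, 0.3, 0.0, 0.0]]]
[[[0.43, -0.01, 0.06, 0.3, 0.0, 0.0], [0.42, -0.01, 0.06, 0.3, 0.0, 0.0], [0.43, -0.01, 0.05, 0.3, 0.0, 0.0], [0.42, -0.01, 0.06, 0.3, 0.0, 0.0], [0.43, -0.01, 0.06, 0.3, 0.0, 0.0]]]
end [ 430.1 -220.2  349.8] n 10
```

apply_moves(
  series=[
    [[0.42, -0.02, 0.05, 0.3, 0.0, 0.0], [0.42, -0.02, 0.05, 0.3, 0.0, 0.0], [0.42, -0.02, 0.05, 0.3, 0.0, 0.0], [0.42, -0.02, 0.05, 0.3, 0.0, 0.0], [0.42, -0.02, 0.05, 0.3, 0.0, 0.0]],
  ],
)

```text
clock: 5.98
eef_pos: [414.8, -115.5, 359.5]
tool_rot: [-2.634, 0.002, -1.522]
force: [-0.9, 0.3, -0.4]
width: 55.6
```

apply_moves(
  series=[
    [[0.43, -0.01, 0.06, 0.3, 0.0, 0.0], [0.42, -0.01, 0.06, 0.3, 0.0, 0.0], [0.43, -0.01, 0.05, 0.3, 0.0, 0.0], [0.42, -0.01, 0.06, 0.3, 0.0, 0.0], [0.43, -0.01, 0.06, 0.3, 0.0, 0.0]],
  ],
)

```text
clock: 6.6
eef_pos: [419.0, -209.1, 362.7]
tool_rot: [-2.477, -0.007, -1.526]
force: [-0.1, -0.2, 0.0]
width: 55.5
```

```bash
python3 - <<'E'
from h import *
import pickle
status()
im=viewer.get_image("wrist"); i=viewer.camera_info("wrist"); pickle.dump(i,open("w1.pkl","wb"))
cv2.imwrite("pics/w1.png",im); print(-i['R'].T@i['t'],i['K'][0,0])
for l in("grip","bar"): print(l,[(np.array(r['location'])*[640,400],r['score']) for r in viewer.find_in("wrist",l)[:3]])
c,s=np.cos(.05),np.sin(.05)
for L in [(0,0,226),(0,100,200),(0,-100,200),(28,120,318),(28,-120,318)]:
    print(L,proj(0,[594+c*L[0]-s*L[1],-237+s*L[0]+c*L[1],L[2]],i)[0].round())
E
```

```text
t 6.6 q [-0.96 -0.37  1.32  2.3   0.2   0.33 -1.24] p [ 419.  -209.1  362.7] cmd [ 430.1 -220.2  349.8] roterr [ 0.1  0.5 -0. ] F [-0.1 -0.2  0. ] w 55.5
[ 383.36496187 -210.83659038  517.55288602] 276.0723218748426
grip [(array([459.392, 371.2  ]), 0.94), (array([343.872, 166.68 ]), 0.84), (array([361.728, 176.4  ]), 0.23)]
bar [(array([344.704, 164.4  ]), 0.88), (array([459.392, 371.2  ]), 0.56)]
(0, 0, 226) [344. 135.]
(0, 100, 200) [268. 147.]
(0, -100, 200) [415. 146.]
(28, 120, 318) [232.  58.]
(28, -120, 318) [468.  59.]
```

View pics/w1.png

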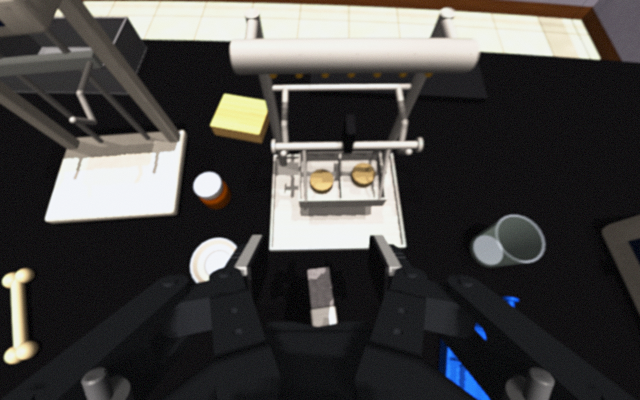

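The wrist picture shows the steel basket on its hooks. Its black tab is at (349,133), the bar discs at (274,146) and (420,145), and the tube ends at (233,57) and (477,55). Blue is only at the bottom right (460,370), so the tab choice is confirmed.

```bash
python3 - <<'E'
from h import *
import h,pickle
np.set_printoptions(precision=2,suppress=True)
i=pickle.load(open("w1.pkl","rb")); ti=viewer.camera_info("top"); si=viewer.camera_info("side")
D=dict(w=i,top=ti,side=si); _p=h.proj; h.proj=lambda c,P:_p(c,P,D[c])
T=lambda x,y,ox,oy:(np.array([ox+x/4,oy+y/4])); rt=lambda x,y:T(x,y,340,140); rs=lambda x,y:T(x,y-288,325,195)
bar=[("w",(0,100,200),(274,146)),("w",(0,-100,200),(420,145)),("top",(0,-100,200),rt(283,158)),("w",(0,0,230),(349.5,131)),("top",(0,0,240),rt(178,162)),("side",(0,100,200),rs(107,466))]
tube=[("w",(28,120,318),(233,56)),("w",(28,-120,318),(477,54)),("top",(28,120,318),rt(50,119)),("top",(28,-120,318),rt(330,102)),("side",(28,120,318),rs(143,325))]
for n,o in (("bar w",[b for b in bar if b[0]=="w"]),("bar",bar),("tube",tube),("all",bar+tube)):
    p,e=fit(o,[594,-237,.05]); print(n,p,e.tolist() if n=="all" else '')
E
```

```text
bar w [ 596.52 -244.21    0.06] 
bar [ 595.92 -243.7     0.06] 
tube [ 597.18 -242.05    0.06] 
all [ 596.54 -242.87    0.06] [[-1.4039459816168005, -0.20847861001928436], [-0.9127725021372157, -0.6078036693679678], [0.3856859044668113, -0.8596201288682437], [-0.7811723226050731, 0.5665029107452995], [0.8753660454944452, -1.6654993095037582], [0.631237314014129, 0.697068406209695], [4.531359704985391, 1.0182267905927347], [-4.126468808094899, 2.5503253660837686], [0.38927340295276736, -0.19778950202348256], [0.609115025703602, -0.950842160518846], [-0.07109461771466385, 2.6965616439502753]]
```

```bash
cat >> h.py <<'E'
def at(bar_xyz,yaw,lean,off=(0,0,0),back=0,opt=-1):
    """TCP pose with the grasp point 26 mm above given bar middle; off in stand frame; back along tool"""
    S=Ro.from_euler('z',yaw).as_matrix(); P,Q=tgt(bar_xyz,yaw,lean,opt)
    return P+S@np.array(off,float)+[0,0,26]+Q[:,2]*(19-back),Q
RB=(596.2,-243.8,200)
E
python3 - <<'E'
from h import *
s,M=status(); save(s['eef_pos'],M)
plan(at(RB,.06,38,back=75),10)
E
```

```text
t 6.75 q [-0.96 -0.37  1.32  2.3   0.21  0.33 -1.24] p [ 418.5 -209.9  362.4] cmd [ 430.1 -220.2  349.8] roterr [0.  0.6 0.2] F [-0.7 -0.7  0.1] w 55.5
[[[0.08, -0.11, 0.32, 0.0, -0.02, -0.01], [0.08, -0.11, 0.32, 0.0, -0.02, -0.01], [0.08, -0.11, 0.32, 0.0, -0.01, -0.01], [0.09, -0.11, 0.32, 0.0, -0.02, -0.01], [0.09, -0.11, 0.32, 0.0, -0.01, -0.01]]]
[[[0.09, -0.11, 0.32, 0.0, -0.02, -0.01], [0.09, -0.11, 0.32, 0.0, -0.01, -0.01], [0.08, -0.11, 0.32, 0.0, -0.02, -0.01], [0.09, -0.1, 0.32, 0.0, -0.01, -0.02], [0.08, -0.11, 0.32, 0.0, -0.02, -0.01]]]
end [ 561.9 -245.6  270. ] n 10
```

apply_moves(
  series=[
    [[0.08, -0.11, 0.32, 0.0, -0.02, -0.01], [0.08, -0.11, 0.32, 0.0, -0.02, -0.01], [0.08, -0.11, 0.32, 0.0, -0.01, -0.01], [0.09, -0.11, 0.32, 0.0, -0.02, -0.01], [0.09, -0.11, 0.32, 0.0, -0.01, -0.01]],
  ],
)

```text
clock: 7.38
eef_pos: [448.8, -190.7, 365.9]
tool_rot: [-2.477, -0.031, -1.54]
force: [0.5, -0.6, -0.7]
width: 55.4
```

```bash
python3 - <<'E'
from h import *
p,R=load(); status()
E
```

```text
t 7.38 q [-1.1  -0.37  1.32  2.29  0.54  0.33 -1.65] p [ 448.8 -190.7  365.9] cmd [ 561.9 -245.6  270. ] roterr [0.  2.4 0.2] F [ 0.5 -0.6 -0.7] w 55.4
```

```bash
cat > kin.py <<'E'
import numpy as np, itertools
from scipy.spatial.transform import Rotation as Ro
E
python3 - <<'E'
from h import *
import itertools
np.set_printoptions(precision=3,suppress=True)
s,M=status(); np.save("q5.npy",np.r_[s['qpos'],s['eef_pos'],s['tool_rot']])
D=[([-1.30879344,.62929817,.03847934,1.51836508,-.02701443,.99625902,-.02000551],[209.07,614.82,230.42],[3.14156167,.00181,1.24295]),
([-1.23,.28,.48,1.72,-.14,1.18,-.92],[340.4,358.9,380.2],[-3.139,0,-.214]),
([-.95,-.17,.78,2.21,.24,.72,-1.84],[400.1,-11.1,369.2],[-2.791,.003,-1.524]),
([-.96,-.37,1.32,2.3,.2,.33,-1.24],[419,-209.1,362.7],[-2.477,-.007,-1.526]),
(s['qpos'],s['eef_pos'],s['tool_rot'])]
best=[]
for sg in itertools.product([1,-1],repeat=7):
    for off in (0,np.pi):
        e=0;Fs=[]
        for q,p,r in D:
            R=np.eye(3)
            for k in range(7): R=R@Ro.from_euler('zyzyzyz'[k],sg[k]*q[k]).as_matrix()
            Fs.append(R.T@Ro.from_euler('z',off).as_matrix()@Ro.from_euler('xyz',r).as_matrix())
        m=Ro.from_matrix(Fs).mean(); e=max((m.inv()*Ro.from_matrix(Fs)).magnitude())
        best.append((e,sg,off,m.as_euler('xyz')))
best.sort(key=lambda b:b[0])
for b in best[:4]: print(b)
e,sg,off,m=best[0]
A=[];B=[]
for q,p,r in D:
    R=Ro.from_euler('z',off).as_matrix();cols=[]
    cols.append(R[:,2])
    for k in range(7):
        R=R@Ro.from_euler('zyzyzyz'[k],sg[k]*q[k]).as_matrix()
        if k==1: cols+= [R[:,2]]
        if k==2: cols+= [R[:,0]]
        if k==3: cols+=[R[:,0]]
        if k==4: cols+=[R[:,2]]
        if k==5: cols+=[R[:,0],R[:,2]]
    A.append(np.array(cols).T);B.append(p)
A=np.vstack(A);B=np.hstack(B)
x,res,rk,sv=np.linalg.lstsq(A,B,rcond=None);print("d1 d3 a3 a4 d5 a6 d7",x,rk,sv,"res",(A@x-B))
E
```

```text
t 7.38 q [-1.1  -0.37  1.32  2.29  0.54  0.33 -1.65] p [ 448.8 -190.7  365.9] cmd [ 561.9 -245.6  270. ] roterr [0.  2.4 0.2] F [ 0.5 -0.6 -0.7] w 55.4
(np.float64(0.008317549765386215), (-1, 1, -1, 1, -1, 1, -1), 0, array([ 0.002, -0.001,  3.141]))
(np.float64(0.008317549765386385), (-1, -1, -1, -1, -1, -1, -1), 3.141592653589793, array([ 0.002, -0.001, -0.   ]))
(np.float64(0.45738503278426096), (1, -1, -1, -1, -1, -1, -1), 0, array([0.138, 0.314, 0.852]))
(np.float64(0.45738503278426174), (1, 1, -1, 1, -1, 1, -1), 3.141592653589793, array([ 0.138,  0.314, -2.29 ]))
d1 d3 a3 a4 d5 a6 d7 [296.239 533.516  32.681 -40.405 367.006  21.703 315.992] 7 [4.383 3.803 0.701 0.657 0.541 0.277 0.176] res [-27.566   6.986  -4.178 -21.046  22.071   0.414  -2.393  17.972   6.945
   2.081   4.964  -0.342  -0.985   1.545  -2.839]
```

```bash
python3 - <<'E'
from h import *
np.set_printoptions(precision=1,suppress=True)
d=np.load("q5.npy")
D=[([-1.30879344,.62929817,.03847934,1.51836508,-.02701443,.99625902,-.02000551],[209.07,614.82,230.42]),
([-1.23,.28,.48,1.72,-.14,1.18,-.92],[340.4,358.9,380.2]),
([-.95,-.17,.78,2.21,.24,.72,-1.84],[400.1,-11.1,369.2]),
([-.96,-.37,1.32,2.3,.2,.33,-1.24],[419,-209.1,362.7]),(d[:7],d[7:10])]
names=['d1']+[a+str(k+1) for k in range(7) for a in 'xyz']
A=[];B=[]
for q,p in D:
    R=np.eye(3);cols=[R[:,2]]
    for k in range(7):
        R=R@Ro.from_euler('zyzyzyz'[k],(-1,1)[k%2]*q[k]).as_matrix(); cols+=list(R.T)
    A.append(np.array(cols).T);B.append(p)
A=np.vstack(A);B=np.hstack(B)
def ls(ns):
    J=[names.index(n) for n in ns]; x=np.linalg.lstsq(A[:,J],B,rcond=None)[0]; return x,np.abs(A[:,J]@x-B).max()
for ns in (['d1','z2','z4','z6'],['d1','x1','z2','z4','z6'],['d1','x1','z2','x3','x4','z4','z6'],['d1','x1','z2','x3','x4','z4','x6','z6'],['d1','z2','x3','x4','z4','z6','x5'],['d1','x1','z2','x3','z4','x5','z6'],['d1','z2','z4','z6','y1','y3','y5','x1'],['d1','x1','z2','z4','z6','x6']): print(ns,*ls(ns))
import itertools
base=['d1','z2','z4','z6']; ex=['x1','y2','x3','y3','x4','y4','x5','y5','x6','y6']
r=[(ls(base+list(c)),c) for n in (1,2,3) for c in itertools.combinations(ex,n)]
r.sort(key=lambda a:a[0][1])
for a in r[:8]: print(a[1],*a[0])
E
```

```text
['d1', 'z2', 'z4', 'z6'] [329.2 577.8 382.4 363.4] 24.04362273109382
['d1', 'x1', 'z2', 'z4', 'z6'] [347.2 -34.5 538.5 431.1 315.9] 26.56980878904102
['d1', 'x1', 'z2', 'x3', 'x4', 'z4', 'z6'] [384.3 -43.2 560.   -6.2  35.8 457.7 332.2] 25.31510683962324
['d1', 'x1', 'z2', 'x3', 'x4', 'z4', 'x6', 'z6'] [381.1 -44.  558.3 -10.8  33.6 456.7  -5.5 331.8] 25.196112242136053
['d1', 'z2', 'x3', 'x4', 'z4', 'z6', 'x5'] [303.1 523.4  15.  -61.3 368.9 315.   27.1] 27.971056386741083
['d1', 'x1', 'z2', 'x3', 'z4', 'x5', 'z6'] [356.9 -34.6 539.8  -0.8 435.9   8.  317.9] 26.702215734188087
['d1', 'z2', 'z4', 'z6', 'y1', 'y3', 'y5', 'x1'] [344.4 549.7 389.3 345.5  -4.4 -14.4  -8.2   0. ] 1.679202199451698
['d1', 'x1', 'z2', 'z4', 'z6', 'x6'] [344.1 -35.5 534.9 428.2 312.1  -5.2] 26.53886069537066
('y3', 'x5', 'y5') [348.4 546.5 390.6 347.8 -16.1  -2.3 -10.2] 1.425087111071008
('y4', 'x5', 'y6') [348.4 546.5 390.6 347.8 -16.1  -2.3 -10.2] 1.4250871110711216
('y4', 'x5', 'y5') [348.4 546.5 390.6 347.8 -16.1  -2.3 -10.2] 1.425087111071207
('y3', 'x5', 'y6') [348.4 546.5 390.6 347.8 -16.1  -2.3 -10.2] 1.4250871110712353
('x3', 'y3', 'y5') [350.9 545.4 389.4 347.2   2.8 -18.6  -7.5] 1.5320130904039218
('x3', 'y4', 'y5') [350.9 545.4 389.4 347.2   2.8 -18.6  -7.5] 1.5320130904039786
('x3', 'y3', 'y6') [350.9 545.4 389.4 347.2   2.8 -18.6  -7.5] 1.5320130904041207
('x3', 'y4', 'y6') [350.9 545.4 389.4 347.2   2.8 -18.6  -7.5] 1.5320130904041207
```

```bash
cat > kin.py <<'E'
import numpy as np
from scipy.optimize import least_squares
from scipy.spatial.transform import Rotation as Ro
LO=np.array([-3.06,-.37,-1.25,.18,-1.1,.23,-2.94]);HI=np.array([3.06,2.12,1.32,2.47,4.24,1.98,2.94])
L={0:(0,-4.4,0),1:(0,0,549.7),2:(0,-14.4,0),3:(0,0,389.3),4:(0,-8.2,0),5:(0,0,345.5),6:(0,0,0)}
def fk(q):
    R=np.eye(3);p=np.array([0,0,344.4])
    for k in range(7):
        R=R@Ro.from_euler('zyzyzyz'[k],(-1,1)[k%2]*q[k]).as_matrix(); p=p+R@np.array(L[k],float)
    return p,R@np.diag([-1,-1,1.])
def err(q,P,Q):
    p,R=fk(q); return np.r_[(p-P)/300,Ro.from_matrix(R.T@Q).as_rotvec()]
def ik(P,Q,q0,w=0.):
    r=least_squares(lambda q:np.r_[err(q,P,Q),w*(q-q0)],np.clip(q0,LO+.02,HI-.02),bounds=(LO,HI)); return r.x,np.abs(err(r.x,P,Q)).max()
def step(q,P,Q,n=6,lam=.02,lim=.26):
    """local controller guess: damped least squares, clipped"""
    q0=q.copy()
    for _ in range(n):
        e=err(q,P,Q); J=np.array([(err(q+1e-5*np.eye(7)[k],P,Q)-e)/1e-5 for k in range(7)]).T
        q=np.clip(q-J.T@np.linalg.solve(J@J.T+lam**2*np.eye(6),e),LO,HI)
    return np.clip(q,q0-lim,q0+lim)
E
python3 - <<'E'
from h import *; from kin import *
np.set_printoptions(precision=2,suppress=True)
rng=np.random.default_rng(0)
BB=(609,199.8,185)
d=np.load("q5.npy");print("fk check",fk(d[:7])[0],d[7:10])
for nm,B,yw in (("rinse",RB,.06),("bal",BB,.11)):
  for opt in(-1,1):
    for lean in (31,36,40):
      S=[]
      for t in range(25):
        q,e=ik(*at(B,yw,lean,opt=opt),rng.uniform(LO,HI))
        if e<1e-3: S.append((min((q-LO).min(),(HI-q).min()),q))
      S.sort(key=lambda a:-a[0]); print(nm,opt,lean,len(S),*[(round(float(a),2),b) for a,b in S[:2]])
E
```

```text
fk check [ 448.45 -190.25  366.13] [ 448.83 -190.68  365.88]
rinse -1 31 12 (0.13, array([ 1.2 ,  0.77, -1.12,  2.02,  1.27,  0.46, -2.21])) (0.1, array([ 1.21,  0.78, -1.15,  2.02,  1.29,  0.48, -2.22]))
rinse -1 36 2 (0.01, array([ 1.16,  0.7 , -0.96,  2.08,  1.5 ,  0.24, -2.45])) (0.0, array([ 1.15,  0.7 , -0.95,  2.08,  1.5 ,  0.23, -2.45]))
rinse -1 40 3 (0.06, array([ 1.24,  0.77, -1.06,  2.13,  1.89,  0.29, -2.77])) (0.05, array([ 1.3 ,  0.85, -1.2 ,  2.13,  1.81,  0.41, -2.66]))
rinse 1 31 13 (0.18, array([ 1.17,  0.74, -1.06,  2.02,  1.22,  0.41,  0.97])) (0.14, array([ 1.2 ,  0.76, -1.11,  2.02,  1.26,  0.45,  0.94]))
rinse 1 36 7 (0.09, array([ 1.26,  0.81, -1.16,  2.08,  1.55,  0.42,  0.69])) (0.04, array([ 1.18,  0.72, -1.  ,  2.08,  1.52,  0.27,  0.69]))
rinse 1 40 6 (0.04, array([ 1.23,  0.76, -1.04,  2.13,  1.9 ,  0.27,  0.35])) (0.03, array([ 1.22,  0.75, -1.03,  2.13,  1.91,  0.26,  0.34]))
bal -1 31 8 (0.0, array([-0.23,  0.53, -0.28,  2.09,  1.53,  0.31,  2.94])) (0.0, array([-0.23,  0.53, -0.28,  2.09,  1.53,  0.31,  2.94]))
bal -1 36 16 (0.27, array([ 0.02,  0.6 , -0.66,  2.15,  1.86,  0.57,  2.67])) (0.22, array([-0.11,  0.56, -0.46,  2.15,  1.91,  0.45,  2.58]))
bal -1 40 12 (0.18, array([-1.07,  0.74,  0.94,  2.18,  4.06,  0.43,  0.19])) (0.16, array([-1.04,  0.71,  0.89,  2.18,  4.  ,  0.39,  0.27]))
bal 1 31 14 (0.35, array([ 0.18,  0.67, -0.9 ,  2.08,  1.6 ,  0.68, -0.17])) (0.23, array([-0.03,  0.57, -0.57,  2.09,  1.56,  0.46, -0.19]))
bal 1 36 13 (0.32, array([ 0.18,  0.69, -0.93,  2.15,  1.82,  0.75, -0.38])) (0.32, array([ 0.16,  0.67, -0.88,  2.15,  1.83,  0.71, -0.4 ]))
bal 1 40 16 (0.27, array([ 0.15,  0.69, -0.88,  2.2 ,  1.99,  0.77, -0.55])) (0.27, array([ 0.14,  0.68, -0.86,  2.2 ,  1.99,  0.76, -0.56]))
```

```bash
cat > sim.py <<'E'
from h import *; from kin import *
def interp(T0,T1,n):
    P0,Q0=T0;P1,Q1=T1;w=Ro.from_matrix(Q0.T@Q1).as_rotvec()
    return [(P0+(P1-P0)*k/n,Q0@Ro.from_rotvec(w*k/n).as_matrix()) for k in range(1,n+1)]
def nrows(T0,T1):
    return int(max(5,np.ceil(max(np.linalg.norm(T1[0]-T0[0])/48,np.degrees(Ro.from_matrix(T0[1].T@T1[1]).magnitude())/5.9))))
def simpath(q,T0,wps,n=None,**k):
    m=9
    for T1 in wps:
        for T in interp(T0,T1,n or nrows(T0,T1)):
            q=step(q,*T,**k); m=min(m,(q-LO).min(),(HI-q).min())
        T0=T1
    return q,m,np.abs(err(q,*T0)).max()
q0=np.array([-1.30879344,.62929817,.03847934,1.51836508,-.02701443,.99625902,-.02000551])
T0=(np.array([209.25,615.41,231.3]),Ro.from_euler('xyz',[3.14156,0.0018,1.24295]).as_matrix())
A1=tgt([340,360,380],1.36,0);A2=tgt([400,-10,370],.05,20);A3=tgt([430,-220,350],.05,38)
E
python3 - <<'E'
from sim import *
np.set_printoptions(precision=2,suppress=True)
for lam in(.02,.1):
    q=q0;T=T0
    for W,n in((A1,15),(A2,15),(A3,10)):
        q,m,e=simpath(q,T,[W],n,lam=lam);T=W;print(q,m,e)
# from start via B
for opt in (1,):
  for lean in(33,37):
    pre=at(RB,.06,lean,back=90,opt=1)
    for mid in ([tgt([340,360,380],.5,0,1),tgt([400,-10,370],.05,20,1)],[tgt([300,450,350],.06,0,1),tgt([420,100,350],.06,10,1),tgt([430,-150,350],.06,25,1)],[tgt([300,450,350],1.2,20,1),tgt([420,100,350],.8,20,1),tgt([430,-150,350],.06,25,1)]):
        print(lean,*simpath(q0,T0,mid+[pre,at(RB,.06,lean,opt=1)]))
E
```

```text
[-1.24  0.28  0.48  1.72 -0.14  1.18 -0.93] 0.6467923873538313 3.789561257387201e-16
[-0.96 -0.18  0.78  2.21  0.25  0.72 -1.85] 0.19309739722380262 2.1770319362561372e-14
[-1.09 -0.37  1.32  2.3   0.42  0.32 -1.42] 0.0 0.1464347181696983
[-1.24  0.28  0.48  1.72 -0.14  1.18 -0.93] 0.6467578971416287 3.688841160669854e-11
[-0.96 -0.18  0.78  2.21  0.25  0.72 -1.85] 0.19402500563590905 1.0901088672490244e-08
[-1.09 -0.37  1.32  2.3   0.41  0.32 -1.43] 0.0 0.14188515965511064
33 [ 0.7   0.53 -0.29  2.01 -0.88  0.23  2.94] 0.0 0.04635457581540948
33 [ 0.7   0.53 -0.29  2.01 -0.88  0.23  2.94] 0.0 0.04635424017931049
33 [ 0.7   0.53 -0.29  2.01 -0.88  0.23  2.94] 0.0 0.04635840804261117
37 [ 0.92  0.56 -0.56  2.06 -0.86  0.23  2.94] 0.0 0.19241700283033358
37 [ 0.92  0.56 -0.56  2.06 -0.86  0.23  2.94] 0.0 0.19241704866361933
37 [ 0.92  0.56 -0.56  2.06 -0.86  0.23  2.94] 0.0 0.19241724497993137
```

```bash
nproc; cat > fast.py <<'E'
from sim import *
def fkj(q):
    R=np.eye(3);p=np.array([0,0,344.4]);ax=[];ps=[]
    for k in range(7):
        c,s=np.cos(q[k]),np.sin(q[k])
        if k%2==0: a=-R[:,2]; M=np.array([[c,s,0],[-s,c,0],[0,0,1]])
        else: a=R[:,1]; M=np.array([[c,0,s],[0,1,0],[-s,0,c]])
        ax.append(a);ps.append(p); R=R@M; p=p+R@np.array(L[k],float)
    J=np.zeros((6,7))
    for k in range(7): J[:3,k]=np.cross(ax[k],p-ps[k]); J[3:,k]=ax[k]
    return p,R@np.diag([-1,-1,1.]),J
def fstep(q,P,Q,n=3,lam=.02,lim=.22):
    q0=q
    for _ in range(n):
        p,R,J=fkj(q); D=Q@R.T
        e=np.r_[(P-p)/300, .5*np.array([D[2,1]-D[1,2],D[0,2]-D[2,0],D[1,0]-D[0,1]])]
        J=J.copy();J[:3]/=300
        q=np.clip(q+J.T@np.linalg.solve(J@J.T+lam**2*np.eye(6),e),LO,HI)
    return np.clip(q,q0-lim,q0+lim)
def fsim(q,T0,wps):
    m=9;N=0;E=0
    for T1 in wps:
        n=nrows(T0,T1)
        for T in interp(T0,T1,n):
            q=fstep(q,*T); m=min(m,(q-LO).min(),(HI-q).min())
        N+=n; T0=T1; E=max(E,np.abs(err(q,*T1)).max())
        if E>.05: return q,m,E,N
    return q,m,E,N
E
cat > search.py <<'E'
from fast import *
import sys,multiprocessing as mp,time,pickle
d=np.load("q5.npy"); qc=d[:7]; Tc=(d[7:10],Ro.from_euler('xyz',d[10:]).as_matrix())
def rw(rng):
    yaw=rng.uniform(-np.pi,np.pi);t=np.radians(rng.uniform(0,45));a=rng.uniform(-np.pi,np.pi)
    Q=(Ro.from_euler('z',yaw)*Ro.from_rotvec([t*np.cos(a),t*np.sin(a),0])).as_matrix()@np.diag([1,-1,-1.])
    r=rng.uniform(380,560);z=rng.uniform(300,480);az=rng.uniform(-.6,1.0)
    x,y=r*np.cos(az),r*np.sin(az); x=min(x,460)
    return np.array([x,y,z]),Q
def work(seed):
    rng=np.random.default_rng(seed);out=[];t=time.time()
    back=seed%2
    while time.time()-t<330:
        w=[rw(rng) for _ in range(rng.integers(1,4))]
        if back: w=[tgt([415,-110,360],.05,29),A2]+w
        q,m,e,N=fsim(qc,Tc,w)
        if e>.05 or N>90: continue
        for opt in(1,-1):
            lean=34
            q2,m2,e2,N2=fsim(q,w[-1],[tgt([440,-235,330],.06,lean,opt),at(RB,.06,lean,back=75,opt=opt),at(RB,.06,lean,opt=opt)])
            if e2<.01:
                mf=min((q2-LO).min(),(HI-q2).min()); out.append((mf,N+N2,opt,w,q2,m))
    return out
if __name__=="__main__":
    with mp.Pool() as p: r=sum(p.map(work,range(mp.cpu_count())),[])
    r.sort(key=lambda a:-a[0]); pickle.dump(r,open("found.pkl","wb")); np.set_printoptions(precision=2,suppress=True)
    print(len(r))
    for a in r[:10]: print(round(a[0],3),a[1],a[2],len(a[3]),a[4],round(a[5],3))
E
OMP_NUM_THREADS=1 python3 search.py
```

```text
4
0
```

```bash
cat > look.py <<'E'
from search import *
np.set_printoptions(precision=2,suppress=True)
rng=np.random.default_rng(1)
X={}
for y in (-3,-2,-1,0,1,2,3): X[y]=tgt([400,50,400],y,0,1)
for opt in(1,-1):
  for lean in (32,35):
    G=at(RB,.06,lean,opt=opt); S=[]
    for t in range(25):
        q,e=ik(*G,rng.uniform(LO,HI))
        if e<1e-3: S.append((min((q-LO).min(),(HI-q).min()),q))
    S.sort(key=lambda a:-a[0])
    for mf,q in S[:1]+S[3:4]:
        q1,m,e,N=fsim(q,G,[at(RB,.06,lean,back=75,opt=opt),tgt([440,-235,340],.06,lean,opt)])
        print("G",opt,lean,q,"->",q1,round(m,2),round(e,3))
        for y in X:
            # rotate gradually
            q2,m2,e2,N=fsim(q1,tgt([440,-235,340],.06,lean,opt),[tgt([410,-100,400],.06,10,opt),X[y]]); print("   X",y,q2,round(m2,2),round(e2,3))
print("cur")
for y in X:
    print(y,*fsim(qc,Tc,[tgt([415,-110,360],.05,29),A2,X[y]]))
E
OMP_NUM_THREADS=1 timeout 500 python3 look.py
```

```text
G 1 32 [ 1.21  0.77 -1.12  2.03  1.31  0.44  0.89] -> [ 1.92  0.33 -1.25  2.21  0.2   0.43  1.92] 0.0 0.322
   X -3 [ 0.73  0.13 -1.03  1.88  0.12  1.2  -1.78] 0.0 0.01
   X -2 [ 0.78  0.15 -1.11  1.88  0.14  1.2  -0.8 ] 0.0 0.01
   X -1 [ 0.84  0.17 -1.19  1.88  0.16  1.21  0.17] 0.0 0.01
   X 0 [ 0.88  0.18 -1.25  1.88  0.19  1.21  1.14] 0.0 0.01
   X 1 [ 0.89  0.18 -1.25  1.88  0.19  1.21  2.14] 0.0 0.01
   X 2 [ 0.94  0.2  -1.25  1.88  0.21  1.22  2.94] 0.0 0.246
   X 3 [ 1.05  0.27 -1.25  1.91  0.34  1.28  2.94] 0.0 1.306
G 1 32 [ 1.13  0.69 -0.97  2.03  1.19  0.32  0.99] -> [ 1.92  0.33 -1.25  2.21  0.2   0.43  1.93] 0.0 0.32
   X -3 [ 0.73  0.13 -1.03  1.88  0.12  1.2  -1.78] 0.0 0.01
   X -2 [ 0.78  0.15 -1.11  1.88  0.14  1.2  -0.8 ] 0.0 0.01
   X -1 [ 0.84  0.17 -1.19  1.88  0.16  1.21  0.17] 0.0 0.01
   X 0 [ 0.88  0.18 -1.25  1.88  0.19  1.21  1.14] 0.0 0.01
   X 1 [ 0.89  0.18 -1.25  1.88  0.19  1.21  2.14] 0.0 0.01
   X 2 [ 0.94  0.2  -1.25  1.88  0.21  1.22  2.94] 0.0 0.246
   X 3 [ 1.05  0.27 -1.25  1.91  0.34  1.28  2.94] 0.0 1.306
G 1 35 [ 1.21  0.75 -1.08  2.07  1.
[... 3050 characters left out ...]
207
   X 2 [ 1.61  0.02 -1.25  1.97 -0.03  1.   -1.16] 0.0 0.207
   X 3 [ 1.61  0.02 -1.25  1.97 -0.03  1.   -1.16] 0.0 0.207
cur
-3 [-1.11  0.14  1.05  1.89 -0.13  1.19 -1.45] 0.00980237149506541 4.3475223365001815e-08 15
-2 [-1.22  0.18  1.21  1.89 -0.18  1.2  -0.38] 0.0 7.000222192381386e-08 22
-1 [-2.08 -0.37  1.32  1.91  0.45  1.34 -0.22] 0.0 0.12868949208198127 31
0 [-2.09 -0.37  1.32  1.91  0.45  1.34  0.77] 0.0 0.1269266437744504 41
1 [-1.36  0.37  1.32  1.91 -0.41  1.28 -2.94] 0.0 0.6681976856538734 32
2 [-0.93  0.11  0.82  1.89 -0.08  1.18 -2.79] 0.00980237149506541 4.3475223365001815e-08 23
3 [-1.06  0.13  0.99  1.89 -0.11  1.19 -1.75] 0.00980237149506541 4.3475223365001815e-08 15
```

```bash
cat > search2.py <<'E'
from search import *
def ok(P): 
    r=np.hypot(P[0],P[1]); return r>330 and P[2]>=290 and (P[2]>=470 or P[0]<475) and P[1]>-330
def rw2(rng):
    yaw=rng.uniform(-np.pi,np.pi);t=np.radians(rng.uniform(0,35));a=rng.uniform(-np.pi,np.pi)
    Q=(Ro.from_euler('z',yaw)*Ro.from_rotvec([t*np.cos(a),t*np.sin(a),0])).as_matrix()@np.diag([1,-1,-1.])
    if rng.random()<.5: r=rng.uniform(380,540);z=rng.uniform(300,560)
    else: r=rng.uniform(540,760);z=rng.uniform(480,620)
    az=rng.uniform(-.6,1.2)
    return np.array([r*np.cos(az),r*np.sin(az),z]),Q
def work(seed):
    rng=np.random.default_rng(seed+100);out=[];t=time.time();cnt=0
    while time.time()-t<300:
        w=[rw2(rng) for _ in range(rng.integers(1,5))]
        if seed%2: w=[tgt([415,-110,360],.05,29),A2]+w
        T=Tc;N=0;good=True
        for x in w:
            N+=nrows(T,x); good&=all(ok(I[0]) for I in interp(T,x,8)); T=x
        if not good or N>110: continue
        q,m,e,N=fsim(qc,Tc,w); cnt+=1
        if e>.03: continue
        for opt in(1,-1):
            for lean in(30.5,33):
                q2,m2,e2,N2=fsim(q,w[-1],[at(RB,.06,lean,back=150,opt=opt),at(RB,.06,lean,opt=opt)])
                if e2<.02:
                    q3,m3,e3,N3=fsim(q2,at(RB,.06,lean,opt=opt),[at(RB,.06,lean,(-6,0,25),opt=opt),at(RB,.06,lean,(-65,0,28),opt=opt),at((609,199.8,215),.111,lean,(-65,0,28),opt=opt),at((609,199.8,215),.111,lean,(0,0,26),opt=opt),at((609,199.8,215),.111,lean,(0,0,-30),opt=opt),at((609,199.8,215),.111,lean,(0,0,-30),75,opt=opt)])
                    out.append((max(e2,e3),min((q2-LO).min(),(HI-q2).min()),m3,N+N2,opt,lean,w,q2,q3))
    return out,cnt
if __name__=="__main__":
    with mp.Pool() as p: r=p.map(work,range(4))
    print([c for _,c in r]); r=sum([a for a,_ in r],[])
    r.sort(key=lambda a:a[0]+max(0,.03-a[1])+max(0,.03-a[2])); pickle.dump(r,open("found.pkl","wb")); np.set_printoptions(precision=2,suppress=True)
    print(len(r))
    for a in r[:10]: print(np.round(a[:3],4),a[3:6],len(a[6]),a[7],a[8])
E
OMP_NUM_THREADS=1 python3 search2.py
```

```text
[2592, 1992, 2629, 1929]
96
[0.05 0.05 0.  ] (60, -1, 30.5) 3 [ 0.56  0.52 -0.11  1.98 -0.87  0.28 -0.23] [-1.01  0.43  0.7   2.15 -0.68  0.23 -1.24]
[0.06 0.03 0.  ] (69, 1, 30.5) 4 [ 0.56  0.52 -0.11  1.98 -0.87  0.28  2.91] [-1.    0.42  0.69  2.15 -0.65  0.23  1.87]
[0.06 0.03 0.  ] (69, 1, 30.5) 2 [ 0.56  0.52 -0.11  1.98 -0.87  0.28  2.91] [-1.    0.42  0.69  2.15 -0.65  0.23  1.87]
[0.06 0.04 0.  ] (58, 1, 30.5) 4 [ 0.57  0.52 -0.12  1.98 -0.86  0.27  2.9 ] [-1.    0.42  0.69  2.15 -0.65  0.23  1.87]
[0.06 0.04 0.  ] (68, 1, 30.5) 4 [ 0.57  0.52 -0.12  1.98 -0.85  0.27  2.9 ] [-1.    0.42  0.69  2.15 -0.65  0.23  1.87]
[0.06 0.04 0.  ] (101, 1, 30.5) 6 [ 0.57  0.52 -0.12  1.98 -0.85  0.27  2.89] [-1.    0.42  0.69  2.15 -0.65  0.23  1.87]
[0.06 0.04 0.  ] (82, 1, 30.5) 3 [ 0.57  0.52 -0.13  1.98 -0.85  0.27  2.89] [-1.    0.42  0.69  2.15 -0.65  0.23  1.87]
[0.06 0.04 0.  ] (53, 1, 30.5) 3 [ 0.58  0.52 -0.13  1.98 -0.84  0.27  2.88] [-1.    0.42  0.69  2.15 -0.65  0.23  1.87]
[0.06 0.04 0.  ] (71, 1, 30.5) 3 [ 0.58  0.52 -0.13  1.98 -0.84  0.27  2.88] [-1.    0.42  0.69  2.15 -0.65  0.23  1.87]
[0.06 0.03 0.  ] (86, 1, 30.5) 4 [ 0.58  0.52 -0.14  1.98 -0.83  0.26  2.87] [-1.    0.42  0.69  2.15 -0.64  0.23  1.86]
```

```bash
cat > look2.py <<'E'
from search2 import *
np.set_printoptions(precision=2,suppress=True)
rng=np.random.default_rng(2)
r=pickle.load(open("found.pkl","rb"));qs=r[0][7];print([ (I[0].round(),) for I in r[0][6]])
B=(609,199.8,215)
for opt in (-1,1):
  for lean in(28,31,34):
    for nm,off in(("above",(0,0,26)),("front",(-65,0,28)),("down",(0,0,-30))):
        S=[]
        for t in range(20):
            g=rng.uniform(LO,HI);g[4]=rng.uniform(-1.1,.3)
            q,e=ik(*at(B,.111,lean,off,opt=opt),g); S.append((e,q))
        S=[s for s in S if s[1][4]<.5]; S.sort(key=lambda a:a[0]); print(opt,lean,nm,*[(round(a,3),b) for a,b in S[:1]])
# carry in branch from best
T=at(RB,.06,30.5,opt=-1);q=qs
for nm,W in (("lift",at(RB,.06,30.5,(-6,0,25))),("out",at(RB,.06,30.5,(-65,0,28))),("y-150",at((540,-150,228),.06,30.5)),("y-50",at((540,-50,228),.08,30.5)),("y50",at((540,50,230),.09,30.5)),("y120",at((543,120,240),.1,30.5)),("y193",at((545,193,243),.11,30.5)),("in",at(B,.111,30.5,(0,0,26))),("dn",at(B,.111,30.5,(0,0,-30)))):
    q,m,e,N=fsim(q,T,[W]);T=W;p,R=fk(q); print(nm,q,round(m,3),(p-W[0]).round(1),np.degrees(Ro.from_matrix(R.T@W[1]).as_rotvec()).round(1))
E
OMP_NUM_THREADS=1 python3 look2.py
```

```text
[(array([ 415., -110.,  360.]),), (array([400., -10., 370.]),), (array([ 416., -280.,  307.]),)]
-1 28 above (np.float64(0.0), array([-0.75,  0.47,  0.45,  1.97, -0.24,  0.27, -1.64]))
-1 28 front (np.float64(0.0), array([-1.01,  0.43,  0.72,  2.12, -0.61,  0.25, -1.31]))
-1 28 down (np.float64(0.0), array([-0.84,  0.6 ,  0.6 ,  2.01, -0.98,  0.23, -0.94]))
-1 31 above (np.float64(0.0), array([-0.89,  0.5 ,  0.64,  2.01, -0.69,  0.23, -1.22]))
-1 31 front (np.float64(0.0), array([-1.1 ,  0.47,  0.85,  2.15, -1.01,  0.23, -0.92]))
-1 31 down (np.float64(0.029), array([-0.88,  0.61,  0.66,  2.02, -1.1 ,  0.23, -0.84]))
-1 34 above (np.float64(0.006), array([-0.98,  0.54,  0.77,  2.04, -1.1 ,  0.23, -0.83]))
-1 34 front (np.float64(0.029), array([-1.15,  0.48,  0.9 ,  2.16, -1.1 ,  0.23, -0.84]))
-1 34 down (np.float64(0.067), array([-0.92,  0.62,  0.69,  2.02, -1.1 ,  0.23, -0.85]))
1 28 above (np.float64(0.0), array([-0.65,  0.45,  0.3 ,  1.98,  0.04,  0.26,  1.24]))
1 28 front (np.float64(0.0), array([-1.01,  0.44,  0.72,  2.12, -0.62,  0.25,  1.84]))
1 28 down (np.float64(0.0), arra
[... 638 characters left out ...]
-0. -0. -0.] [-0.  0.  0.]
out [ 0.66  0.41 -0.13  2.09 -0.88  0.32 -0.16] 0.086 [0. 0. 0.] [ 0. -0. -0.]
y-150 [ 0.45  0.36 -0.13  2.18 -0.94  0.23 -0.28] 0.0 [-4.8 14.  -1.5] [0.7 2.4 0. ]
y-50 [ 0.1   0.32  0.01  2.25 -1.05  0.23 -0.36] 0.0 [-17.9  35.8  -3.2] [2.4 6.2 0. ]
y50 [-0.43  0.33  0.35  2.25 -1.08  0.23 -0.55] 0.0 [-26.1  34.6  -6.8] [3.9 6.2 0. ]
y120 [-0.85  0.39  0.69  2.21 -1.06  0.23 -0.72] 0.0 [-10.7  10.9  -4.7] [ 1.8  2.  -0. ]
y193 [-1.11  0.48  0.88  2.14 -1.01  0.26 -0.92] 0.0 [-0.  0.  0.] [ 0. -0. -0.]
in [-1.01  0.57  0.85  2.   -1.01  0.35 -0.92] 0.045 [-0. -0. -0.] [-0.  0.  0.]
dn [-0.81  0.58  0.54  2.05 -1.1   0.23 -0.78] 0.0 [-22.9  14.7  -9.6] [3.8 3.1 2.4]
```

```bash
cat > look3.py <<'E'
from search2 import *
np.set_printoptions(precision=2,suppress=True)
B=(609,199.8,215)
def carry(lean): return [("bfront",at(B,.111,lean,(-80,0,40),opt=1)),("mid",at((535,-20,235),.09,lean,opt=1)),("rfront",at(RB,.06,lean,(-65,0,28),opt=1)),("grasp",at(RB,.06,lean,opt=1)),("lift",at(RB,.06,lean,(-6,0,25),opt=1)),("out",at(RB,.06,lean,(-65,0,28),opt=1)),("mid",at((535,-20,235),.09,lean,opt=1)),("bfr",at(B,.111,lean,(-65,0,28),opt=1)),("in",at(B,.111,lean,(0,0,26),opt=1)),("dn",at(B,.111,lean,(0,0,-15),opt=1)),("dn2",at(B,.111,lean,(0,0,-50),opt=1)),("ret",at(B,.111,lean,(0,0,-50),75,opt=1))]
if __name__=="__main__":
  for lean in(31,34,37):
    q=np.array([.18,.67,-.9,2.08,1.6,.68,-.17])
    for pref in (np.array([.18,.67,-.9,2.08,1.6,.68,-.17]),np.array([-.1,.55,-.5,2.1,1.6,.4,-.2])):
      C=carry(lean);q,e=ik(*C[0][1],pref,.05);q,e=ik(*C[0][1],q);print("lean",lean,q,e);T=C[0][1]
      for nm,W in C[1:]:
        q,m,e,N=fsim(q,T,[W]);T=W;p,R=fk(q); print(nm,q,round(m,3),round(e,3))
E
OMP_NUM_THREADS=1 python3 look3.py
```

```text
lean 31 [ 0.26  0.45 -1.02  2.2   1.38  0.64 -0.09] 1.3684973509953125e-09
mid [ 0.75  0.42 -0.93  2.3   1.51  0.31  0.2 ] 0.078 0.0
rfront [ 1.34  0.64 -1.15  2.12  1.08  0.37  1.1 ] 0.0 0.0
grasp [ 1.15  0.71 -1.01  2.02  1.17  0.37  1.  ] 0.137 0.0
lift [ 1.21  0.69 -1.1   2.01  1.09  0.43  1.08] 0.153 0.0
out [ 1.34  0.64 -1.14  2.12  1.08  0.37  1.11] 0.107 0.0
mid [ 0.69  0.39 -0.84  2.3   1.5   0.26  0.2 ] 0.0 0.0
bfr [ 0.21  0.47 -0.94  2.18  1.41  0.61 -0.1 ] 0.093 0.0
in [ 0.2   0.56 -0.91  2.03  1.37  0.65  0.04] 0.319 0.0
dn [ 0.16  0.63 -0.86  2.07  1.53  0.64 -0.12] 0.348 0.0
dn2 [ 0.13  0.69 -0.83  2.1   1.68  0.65 -0.25] 0.371 0.0
ret [ 0.18  0.53 -0.9   2.14  1.45  0.62 -0.1 ] 0.335 0.0
lean 31 [-0.03  0.34 -0.6   2.2   1.27  0.43  0.  ] 5.305385760342082e-15
mid [ 0.47  0.32 -0.54  2.3   1.42  0.23  0.27] 0.0 0.124
rfront [ 1.31  0.61 -1.09  2.12  1.01  0.33  1.17] 0.0 0.0
grasp [ 1.11  0.68 -0.94  2.02  1.09  0.32  1.07] 0.09 0.0
lift [ 1.18  0.66 -1.03  2.01  1.02  0.39  1.14] 0.105 0.0
out [ 1.31  0.61 -1.08  2.12  1.    0.33  1.17] 0.101 0.0
mid [ 0.63  0.37 -0.
[... 2476 characters left out ...]
  0.34 -0.55  2.28  1.69  0.44 -0.44] 1.2126596023639044e-14
mid [ 0.59  0.36 -0.66  2.38  2.44  0.23 -0.71] 0.0 0.002
rfront [ 1.23  0.49 -0.81  2.2   2.71  0.23 -0.5 ] 0.0 0.262
grasp [ 1.01  0.58 -0.67  2.1   2.29  0.23 -0.13] 0.0 0.248
lift [ 1.17  0.63 -0.94  2.09  1.36  0.23  0.79] 0.0 0.047
out [ 1.36  0.63 -1.09  2.2   1.45  0.23  0.77] 0.0 0.014
mid [ 0.95  0.58 -1.25  2.38  1.88  0.56 -0.13] 0.0 0.024
bfr [ 0.34  0.61 -1.22  2.26  1.69  0.86 -0.35] 0.0 0.0
in [ 0.32  0.68 -1.16  2.12  1.67  0.86 -0.21] 0.043 0.0
dn [ 0.28  0.76 -1.12  2.15  1.8   0.89 -0.32] 0.094 0.0
dn2 [ 0.26  0.83 -1.09  2.18  1.9   0.93 -0.4 ] 0.133 0.0
ret [ 0.31  0.67 -1.18  2.24  1.74  0.88 -0.36] 0.069 0.0
```

```bash
cat > search3.py <<'E'
from search2 import *
from look3 import carry
LEAN=32.5
C=[w for _,w in carry(LEAN)]
def work(seed):
    rng=np.random.default_rng(seed+300);out=[];t=time.time();cnt=0
    while time.time()-t<150:
        w=[rw2(rng) for _ in range(rng.integers(1,4))]
        if seed%2: w=[tgt([415,-110,360],.05,29),A2]+w
        T=Tc;N=0;good=True
        for x in w:
            N+=nrows(T,x); good&=all(ok(I[0]) for I in interp(T,x,8)); T=x
        if not good or N>110: continue
        q,m,e,N=fsim(qc,Tc,w); cnt+=1
        if e>.03: continue
        qb,mb,eb,Nb=fsim(q,w[-1],[C[0]])
        if eb>.02 or qb[4]<.5: continue
        q2,m2,e2,N2=fsim(qb,C[0],C[1:4])
        if e2>.02: out.append((1+e2,0,0,N,w,qb,q2)); continue
        q3,m3,e3,N3=fsim(q2,C[3],C[4:])
        out.append((max(e2,e3),m2,m3,N+Nb,w,qb,q2,q3))
    return out,cnt
if __name__=="__main__":
    with mp.Pool() as p: r=p.map(work,range(4))
    print([c for _,c in r]); r=sum([a for a,_ in r],[])
    r.sort(key=lambda a:a[0]+max(0,.05-a[1])+max(0,.05-a[2])+a[3]/2000); pickle.dump(r,open("found3.pkl","wb")); np.set_printoptions(precision=2,suppress=True)
    print(len(r))
    for a in r[:8]: print(np.round(a[:3],4),a[3],len(a[4]),*a[5:])
E
OMP_NUM_THREADS=1 python3 search3.py
```

```text
[1955, 1391, 1946, 1382]
48
[1.1 0.  0. ] 32 2 [ 0.04  0.36 -0.7   2.22  1.38  0.47 -0.12] [ 0.53  0.34 -0.6   2.32  1.79  0.23 -0.09]
[1.13 0.   0.  ] 22 2 [-0.04  0.34 -0.59  2.22  1.37  0.43 -0.11] [ 0.48  0.32 -0.54  2.32  1.84  0.23 -0.13]
[1.14 0.   0.  ] 16 1 [-0.08  0.33 -0.53  2.22  1.36  0.4  -0.1 ] [ 0.46  0.32 -0.51  2.32  1.87  0.23 -0.16]
[1.15 0.   0.  ] 17 1 [-0.1   0.33 -0.51  2.22  1.35  0.39 -0.09] [ 0.45  0.32 -0.49  2.32  1.88  0.23 -0.18]
[1.16 0.   0.  ] 11 1 [-0.5   0.3  -0.    2.22  1.19  0.23  0.05] [ 0.24  0.29 -0.31  2.32  2.02  0.23 -0.46]
[1.16 0.   0.  ] 12 1 [-0.52  0.3   0.02  2.23  1.18  0.23  0.06] [ 0.22  0.28 -0.3   2.32  2.    0.23 -0.46]
[1.16 0.   0.  ] 12 1 [-0.5   0.3  -0.    2.22  1.19  0.23  0.05] [ 0.24  0.29 -0.31  2.32  2.02  0.23 -0.45]
[1.16 0.   0.  ] 13 1 [-0.53  0.3   0.03  2.23  1.17  0.23  0.07] [ 0.22  0.28 -0.29  2.32  2.    0.23 -0.46]
```

```bash
cat > look4.py <<'E'
from search2 import *
np.set_printoptions(precision=2,suppress=True)
B=(609,199.8,215)
r=pickle.load(open("found3.pkl","rb"))
from look3 import carry
def seg(q,T,W):
    m=9
    for X in interp(T,W,nrows(T,W)):
        q=fstep(q,*X); m=min(m,(q-LO).min(),(HI-q).min())
    return q,m,np.abs(err(q,*W)).max()
best=[]
for ci in (0,1,2):
  a=r[ci]
  for lean in (31,32.5,34):
    for em in (10,20,30):
     for ey in (-.3,.09,.4):
      q,m,e,N=fsim(qc,Tc,a[4]);T=a[4][-1]
      E=[];seq=[at(B,.111,lean,(-80,0,40),opt=1),tgt([490,-20,290],ey,em,1),at(RB,.06,lean,(-65,0,28),opt=1),at(RB,.06,lean,opt=1)]
      for W in seq: q,m,e=seg(q,T,W);T=W;E.append(e)
      qg=q;Tg=T
      for cy in (-.3,.09,.4):
       for cx in (530,550):
        q,T=qg,Tg;F=[];mm=9
        for W in [at(RB,.06,lean,(-6,0,25),opt=1),at(RB,.06,lean,(-60,0,27),opt=1),at((cx,-20,235),cy,lean,opt=1),at(B,.111,lean,(-60,0,27),opt=1),at(B,.111,lean,(0,0,26),opt=1),at(B,.111,lean,(0,0,-50),opt=1)]:
            q,m,e=seg(q,T,W);T=W;F.append(e);mm=min(mm,m)
        best.append((max(E[-1],max(F)),-mm,ci,lean,em,ey,cy,cx,np.round(E,3),np.round(F,3),qg))
best.sort(key=lambda b:b[0]+b[1]*.2)
for b in best[:8]: print(b)
for c in (0,1,2): print(c,[(w[0].round(),Ro.from_matrix(w[1]).as_euler('xyz').round(2)) for w in r[c][4]])
E
OMP_NUM_THREADS=1 timeout 400 python3 look4.py
```

```text
(np.float64(8.524994849728972e-07), np.float64(-0.0), 0, 31, 30, -0.3, 0.4, 550, array([0.  , 0.  , 0.02, 0.  ]), array([0., 0., 0., 0., 0., 0.]), array([ 1.09,  0.67, -0.91,  2.02,  1.05,  0.3 ,  1.1 ]))
(np.float64(0.007782572160963692), np.float64(-0.0), 0, 31, 30, -0.3, 0.4, 530, array([0.  , 0.  , 0.02, 0.  ]), array([0.  , 0.  , 0.01, 0.  , 0.  , 0.  ]), array([ 1.09,  0.67, -0.91,  2.02,  1.05,  0.3 ,  1.1 ]))
(np.float64(0.01087504662755536), np.float64(-0.0), 0, 34, 10, 0.09, 0.09, 530, array([0.03, 0.13, 0.01, 0.01]), array([0., 0., 0., 0., 0., 0.]), array([ 1.1 ,  0.66, -0.88,  2.06,  1.24,  0.23,  0.93]))
(np.float64(0.01087504662755536), np.float64(-0.0), 0, 34, 10, 0.09, 0.09, 550, array([0.03, 0.13, 0.01, 0.01]), array([0., 0., 0., 0., 0., 0.]), array([ 1.1 ,  0.66, -0.88,  2.06,  1.24,  0.23,  0.93]))
(np.float64(0.013944181758922036), np.float64(-0.0), 0, 34, 30, -0.3, 0.09, 530, array([0.03, 0.  , 0.03, 0.01]), array([0.  , 0.  , 0.01, 0.  , 0.  , 0.  ]), array([ 1.1 ,  0.66, -0.88,  2.06,  1.23,  0.23,  0.94]))
(np.float64(0.013944181758922036), np.float64(-0.0), 0
[... 176 characters left out ...]
0086563), np.float64(-0.0), 0, 34, 30, 0.09, 0.09, 530, array([0.03, 0.16, 0.02, 0.01]), array([0.  , 0.  , 0.01, 0.  , 0.  , 0.  ]), array([ 1.1 ,  0.66, -0.87,  2.06,  1.23,  0.23,  0.94]))
(np.float64(0.015232249050086563), np.float64(-0.0), 0, 34, 30, 0.09, 0.09, 550, array([0.03, 0.16, 0.02, 0.01]), array([0., 0., 0., 0., 0., 0.]), array([ 1.1 ,  0.66, -0.87,  2.06,  1.23,  0.23,  0.94]))
0 [(array([261., 431., 325.]), array([-2.92, -0.31, -1.02])), (array([203., 468., 341.]), array([-2.94,  0.41,  0.65]))]
1 [(array([266., 287., 556.]), array([-2.66, -0.16, -1.67])), (array([545., 379., 618.]), array([-2.96, -0.09, -0.72]))]
2 [(array([198., 499., 409.]), array([-3.04, -0.44, -0.98]))]
```

```bash
cat > go.py <<'E'
from fast import *
import pickle
from h import *
B=(609,199.8,215); LN=32
def goto(W,n=None):
    """plan from stored command & simulate from measured joints"""
    from cell import ctrl
    s,_=status(); T=load(); n=n or int(np.ceil(nrows(T,W)/5)*5); q=s['qpos']; m=9
    for X in interp(T,W,n): q=fstep(q,*X); m=min(m,(q-LO).min(),(HI-q).min())
    print("sim q",q.round(2),"margin",round(m,3),"err",np.abs(err(q,*W)).max().round(3)); plan(W,n)
E
python3 - <<'E'
from go import *
from cell import ctrl
s,M=status(); save(s['eef_pos'],M)
w=pickle.load(open("found3.pkl","rb"))[0][4]; pickle.dump(w,open("wp.pkl","wb"))
goto(w[0])
E
```

```text
t 7.38 q [-1.1  -0.37  1.32  2.29  0.54  0.33 -1.65] p [ 448.8 -190.7  365.9] cmd [ 561.9 -245.6  270. ] roterr [0.  2.4 0.2] F [ 0.5 -0.6 -0.7] w 55.4
t 7.38 q [-1.1  -0.37  1.32  2.29  0.54  0.33 -1.65] p [ 448.8 -190.7  365.9] cmd [ 448.8 -190.7  365.9] roterr [0. 0. 0.] F [ 0.5 -0.6 -0.7] w 55.4
sim q [-1.06  0.34 -0.36  1.85  0.55  1.13 -2.67] margin 0.037 err 0.0
[[[-0.84, 0.19, -0.12, -0.22, 0.02, -0.37], [-0.84, 0.17, -0.11, -0.22, 0.02, -0.37], [-0.85, 0.13, -0.11, -0.22, 0.02, -0.37], [-0.86, 0.1, -0.11, -0.22, 0.02, -0.37], [-0.86, 0.07, -0.11, -0.22, 0.01, -0.37]]]
[[[-0.86, 0.04, -0.11, -0.22, 0.02, -0.37], [-0.86, 0.01, -0.11, -0.22, 0.02, -0.37], [-0.86, -0.02, -0.11, -0.21, 0.01, -0.37], [-0.86, -0.05, -0.12, -0.22, 0.02, -0.37], [-0.86, -0.08, -0.12, -0.21, 0.01, -0.37]]]
[[[-0.85, -0.11, -0.12, -0.22, 0.02, -0.37], [-0.85, -0.14, -0.13, -0.21, 0.01, -0.37], [-0.84, -0.17, -0.13, -0.22, 0.02, -0.37], [-0.83, -0.19, -0.13, -0.21, 0.01, -0.38], [-0.83, -0.22, -0.14, -0.22, 0.02, -0.37]]]
end [260.7 431.3 324.7] n 15
```

apply_moves(
  series=[
    [[-0.84, 0.19, -0.12, -0.22, 0.02, -0.37], [-0.84, 0.17, -0.11, -0.22, 0.02, -0.37], [-0.85, 0.13, -0.11, -0.22, 0.02, -0.37], [-0.86, 0.1, -0.11, -0.22, 0.02, -0.37], [-0.86, 0.07, -0.11, -0.22, 0.01, -0.37]],
  ],
)

```text
clock: 8.0
eef_pos: [386.1, 17.6, 352.3]
tool_rot: [-2.607, -0.15, -1.385]
force: [0.7, -0.0, 1.8]
width: 55.6
```

apply_moves(
  series=[
    [[-0.86, 0.04, -0.11, -0.22, 0.02, -0.37], [-0.86, 0.01, -0.11, -0.22, 0.02, -0.37], [-0.86, -0.02, -0.11, -0.21, 0.01, -0.37], [-0.86, -0.05, -0.12, -0.22, 0.02, -0.37], [-0.86, -0.08, -0.12, -0.21, 0.01, -0.37]],
  ],
)

```text
clock: 8.62
eef_pos: [323.5, 225.8, 339.1]
tool_rot: [-2.753, -0.243, -1.211]
force: [0.8, 0.4, -0.2]
width: 55.7
```

apply_moves(
  series=[
    [[-0.85, -0.11, -0.12, -0.22, 0.02, -0.37], [-0.85, -0.14, -0.13, -0.21, 0.01, -0.37], [-0.84, -0.17, -0.13, -0.22, 0.02, -0.37], [-0.83, -0.19, -0.13, -0.21, 0.01, -0.38], [-0.83, -0.22, -0.14, -0.22, 0.02, -0.37]],
  ],
)

```text
clock: 9.25
eef_pos: [260.0, 432.4, 324.4]
tool_rot: [-2.918, -0.31, -1.021]
force: [0.8, -0.8, 0.3]
width: 55.3
```

```bash
cp cmd.json cmd_a.json; python3 - <<'E'
from go import *
s,M=status(); save(s['eef_pos'],M)   # resync
w=pickle.load(open("wp.pkl","rb"))
goto(w[1])
E
```

```text
t 9.25 q [-1.07  0.35 -0.38  1.83  0.55  1.15 -2.69] p [260.  432.4 324.4] cmd [260.7 431.3 324.7] roterr [ 0.   0.1 -0. ] F [ 0.8 -0.8  0.3] w 55.3
t 9.25 q [-1.07  0.35 -0.38  1.83  0.55  1.15 -2.69] p [260.  432.4 324.4] cmd [260.  432.4 324.4] roterr [0. 0. 0.] F [ 0.8 -0.8  0.3] w 55.3
sim q [-0.46  0.62 -0.91  1.55  0.06  1.38 -0.72] margin 0.345 err 0.0
[[[-0.05, 0.02, -0.04, -0.05, -0.42, -0.74], [-0.06, 0.02, -0.04, -0.05, -0.42, -0.74], [-0.06, 0.01, -0.03, -0.04, -0.42, -0.74], [-0.06, 0.01, -0.03, -0.04, -0.42, -0.74], [-0.06, 0.0, -0.03, -0.04, -0.42, -0.74]]]
[[[-0.06, 0.0, -0.03, -0.04, -0.42, -0.74], [-0.07, 0.0, -0.02, -0.05, -0.43, -0.74], [-0.07, -0.01, -0.02, -0.04, -0.42, -0.74], [-0.06, -0.02, -0.02, -0.04, -0.43, -0.74], [-0.06, -0.02, -0.01, -0.05, -0.42, -0.74]]]
[[[-0.06, -0.02, -0.01, -0.04, -0.43, -0.74], [-0.06, -0.03, -0.01, -0.05, -0.42, -0.74], [-0.06, -0.03, -0.01, -0.04, -0.43, -0.74], [-0.06, -0.04, 0.0, -0.05, -0.42, -0.73], [-0.06, -0.04, 0.0, -0.04, -0.43, -0.74]]]
[[[-0.05, -0.05, 0.0, -0.05, -0.42, -0.73], [-0.05, -0.05, 0.0, -0.04, -0.43, -0.74], [-0.04, -0.06, 0.0, -0.05, -0.42, -0.73], [-0.04, -0.06, 0.0, -0.04, -0.43, -0.74], [-0.03, -0.06, 0.01, -0.05, -0.42, -0.73]]]
end [203.1 468.2 340.4] n 20
```

apply_moves(
  series=[
    [[-0.05, 0.02, -0.04, -0.05, -0.42, -0.74], [-0.06, 0.02, -0.04, -0.05, -0.42, -0.74], [-0.06, 0.01, -0.03, -0.04, -0.42, -0.74], [-0.06, 0.01, -0.03, -0.04, -0.42, -0.74], [-0.06, 0.0, -0.03, -0.04, -0.42, -0.74]],
  ],
)

```text
clock: 9.88
eef_pos: [246.3, 440.2, 328.5]
tool_rot: [-3.042, -0.152, -0.591]
force: [-0.5, -0.2, 0.4]
width: 55.4
```

apply_moves(
  series=[
    [[-0.06, 0.0, -0.03, -0.04, -0.42, -0.74], [-0.07, 0.0, -0.02, -0.05, -0.43, -0.74], [-0.07, -0.01, -0.02, -0.04, -0.42, -0.74], [-0.06, -0.02, -0.02, -0.04, -0.43, -0.74], [-0.06, -0.02, -0.01, -0.05, -0.42, -0.74]],
  ],
)

```text
clock: 10.5
eef_pos: [232.3, 448.9, 332.3]
tool_rot: [-3.088, 0.043, -0.188]
force: [-0.4, -0.4, -0.2]
width: 55.2
```

apply_moves(
  series=[
    [[-0.06, -0.02, -0.01, -0.04, -0.43, -0.74], [-0.06, -0.03, -0.01, -0.05, -0.42, -0.74], [-0.06, -0.03, -0.01, -0.04, -0.43, -0.74], [-0.06, -0.04, 0.0, -0.05, -0.42, -0.73], [-0.06, -0.04, 0.0, -0.04, -0.43, -0.74]],
  ],
)

```text
clock: 11.12
eef_pos: [217.9, 457.1, 336.0]
tool_rot: [-3.054, 0.241, 0.217]
force: [-0.1, -0.5, 0.2]
width: 55.7
```

apply_moves(
  series=[
    [[-0.05, -0.05, 0.0, -0.05, -0.42, -0.73], [-0.05, -0.05, 0.0, -0.04, -0.43, -0.74], [-0.04, -0.06, 0.0, -0.05, -0.42, -0.73], [-0.04, -0.06, 0.0, -0.04, -0.43, -0.74], [-0.03, -0.06, 0.01, -0.05, -0.42, -0.73]],
  ],
)

```text
clock: 11.75
eef_pos: [203.8, 466.5, 340.1]
tool_rot: [-2.938, 0.407, 0.651]
force: [-1.2, -0.2, 0.5]
width: 55.4
```

```bash
python3 - <<'E'
from go import *
goto(at(B,.111,LN,(-80,0,40),opt=1))
E
```

```text
t 11.75 q [-0.46  0.64 -0.92  1.53  0.08  1.39 -0.74] p [203.8 466.5 340.1] cmd [203.1 468.2 340.4] roterr [-0.1 -0.1 -0. ] F [-1.2 -0.2  0.5] w 55.4
sim q [ 0.11  0.38 -0.8   2.21  1.38  0.52 -0.1 ] margin 0.257 err 0.0
[[[0.16, 0.56, -0.08, -0.57, 0.36, -0.62], [0.13, 0.57, -0.04, -0.57, 0.36, -0.62], [0.09, 0.58, 0.0, -0.57, 0.36, -0.62], [0.05, 0.59, 0.04, -0.57, 0.36, -0.62], [0.01, 0.58, 0.08, -0.57, 0.36, -0.62]]]
[[[-0.03, 0.58, 0.11, -0.57, 0.36, -0.62], [-0.07, 0.57, 0.14, -0.57, 0.36, -0.62], [-0.11, 0.55, 0.17, -0.57, 0.36, -0.62], [-0.16, 0.53, 0.2, -0.57, 0.36, -0.62], [-0.2, 0.51, 0.23, -0.57, 0.36, -0.61]]]
[[[-0.24, 0.48, 0.25, -0.57, 0.35, -0.62], [-0.27, 0.45, 0.27, -0.56, 0.36, -0.61], [-0.31, 0.41, 0.28, -0.57, 0.35, -0.62], [-0.35, 0.37, 0.29, -0.56, 0.36, -0.61], [-0.39, 0.34, 0.29, -0.57, 0.35, -0.62]]]
end [539.6 191.9 265.2] n 15
```

apply_moves(
  series=[
    [[0.16, 0.56, -0.08, -0.57, 0.36, -0.62], [0.13, 0.57, -0.04, -0.57, 0.36, -0.62], [0.09, 0.58, 0.0, -0.57, 0.36, -0.62], [0.05, 0.59, 0.04, -0.57, 0.36, -0.62], [0.01, 0.58, 0.08, -0.57, 0.36, -0.62]],
  ],
)

```text
clock: 12.38
eef_pos: [316.4, 374.1, 315.4]
tool_rot: [3.134, 0.184, 0.967]
force: [0.2, 0.2, 0.2]
width: 55.6
```

apply_moves(
  series=[
    [[-0.03, 0.58, 0.11, -0.57, 0.36, -0.62], [-0.07, 0.57, 0.14, -0.57, 0.36, -0.62], [-0.11, 0.55, 0.17, -0.57, 0.36, -0.62], [-0.16, 0.53, 0.2, -0.57, 0.36, -0.62], [-0.2, 0.51, 0.23, -0.57, 0.36, -0.61]],
  ],
)

```text
clock: 13.0
eef_pos: [428.5, 282.0, 290.5]
tool_rot: [2.872, 0.04, 1.315]
force: [0.8, -0.4, -0.5]
width: 55.6
```

apply_moves(
  series=[
    [[-0.24, 0.48, 0.25, -0.57, 0.35, -0.62], [-0.27, 0.45, 0.27, -0.56, 0.36, -0.61], [-0.31, 0.41, 0.28, -0.57, 0.35, -0.62], [-0.35, 0.37, 0.29, -0.56, 0.36, -0.61], [-0.39, 0.34, 0.29, -0.57, 0.35, -0.62]],
  ],
)

```text
clock: 13.62
eef_pos: [540.5, 190.3, 265.1]
tool_rot: [2.581, -0.0, 1.684]
force: [1.7, -0.3, 0.7]
width: 55.0
```

```bash
python3 - <<'E'
from go import *
im=viewer.get_image("wrist"); pickle.dump(viewer.camera_info("wrist"),open("w2.pkl","wb")); cv2.imwrite("pics/w2.png",im)
goto(tgt([490,-20,290],-.3,30,1))
E
```

```text
t 13.68 q [ 0.11  0.4  -0.83  2.2   1.37  0.55 -0.1 ] p [541.2 184.5 263. ] cmd [539.6 191.9 265.2] roterr [-0.  -0.3  0. ] F [-0.2 -3.7 -0.7] w 55.9
sim q [ 0.49  0.18 -0.76  2.32  1.08  0.43  0.1 ] margin 0.149 err 0.0
[[[-0.82, -0.19, -0.24, 0.07, -0.4, 0.67], [-0.84, -0.14, -0.2, 0.07, -0.4, 0.67], [-0.86, -0.08, -0.17, 0.06, -0.41, 0.68], [-0.87, -0.02, -0.13, 0.07, -0.4, 0.67], [-0.87, 0.04, -0.09, 0.06, -0.41, 0.68]]]
end [489.9 -20.2 290.1] n 5
```

View pics/w2.png

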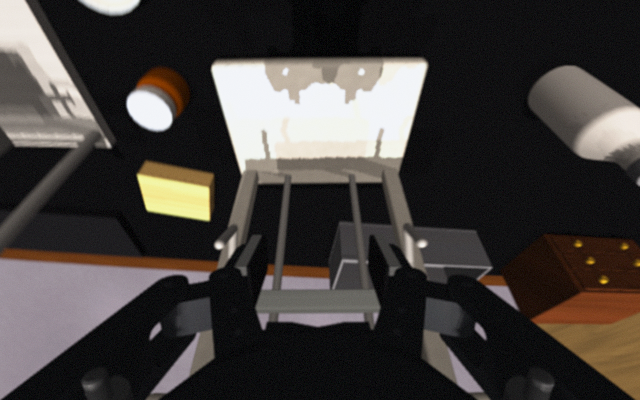

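The balance hooks stand symmetrically about the fingers, with tips at (225,235) and (415,235). That agrees with my fit. Next I go to the rinse stand.

apply_moves(
  series=[
    [[-0.82, -0.19, -0.24, 0.07, -0.4, 0.67], [-0.84, -0.14, -0.2, 0.07, -0.4, 0.67], [-0.86, -0.08, -0.17, 0.06, -0.41, 0.68], [-0.87, -0.02, -0.13, 0.07, -0.4, 0.67], [-0.87, 0.04, -0.09, 0.06, -0.41, 0.68]],
  ],
)

```text
clock: 14.3
eef_pos: [489.8, -22.8, 290.2]
tool_rot: [2.618, -0.0, 1.267]
force: [0.3, 0.4, 0.4]
width: 55.3
```

```bash
python3 - <<'E'
from go import *
i=pickle.load(open("w2.pkl","rb"))
for y in(80,-80):
    c,s=np.cos(.111),np.sin(.111); print("tip pred",proj(0,[609-20*c-s*y,199.8-20*s+c*y,233],i)[0].round())
goto(at(RB,.06,LN,(-65,0,28),opt=1),10)
E
```

```text
tip pred [430. 248.]
tip pred [224. 248.]
t 14.3 q [ 0.48  0.2  -0.77  2.3   1.08  0.46  0.09] p [489.8 -22.8 290.2] cmd [489.9 -20.2 290.1] roterr [ 0.  -0.1  0.2] F [0.3 0.4 0.4] w 55.3
sim q [ 1.32  0.62 -1.1   2.13  1.07  0.31  1.12] margin 0.0 err 0.0
[[[-0.4, 0.15, 0.21, -0.03, 0.18, -0.29], [-0.41, 0.14, 0.2, -0.03, 0.18, -0.3], [-0.42, 0.12, 0.19, -0.03, 0.18, -0.29], [-0.43, 0.11, 0.18, -0.03, 0.18, -0.3], [-0.43, 0.09, 0.18, -0.03, 0.18, -0.29]]]
[[[-0.44, 0.08, 0.17, -0.03, 0.17, -0.3], [-0.44, 0.07, 0.16, -0.04, 0.18, -0.29], [-0.45, 0.05, 0.15, -0.03, 0.17, -0.3], [-0.45, 0.04, 0.15, -0.04, 0.18, -0.29], [-0.46, 0.02, 0.14, -0.03, 0.17, -0.3]]]
end [ 541.4 -247.1  237.6] n 10
```

```bash
python3 - <<'E'
from go import *
c0=load(); save([489.9,-20.2,290.1],c0[1])
p,R=tgt([490,-20,290],-.3,30,1); save(p,R)
for off in ((-85,0,45),(-65,0,40),(-95,0,30)):
    T=load(); W=at(RB,.06,LN,off,opt=1); from cell import ctrl; q=ctrl.read_state()['qpos']
    for k,X in enumerate(interp(T,W,10)):
        q=fstep(q,*X); print(off,k,np.abs(err(q,*X)).max().round(3),end=' ')
    print(q.round(2))
E
```

```text
(-85, 0, 45) 0 0.0 (-85, 0, 45) 1 0.0 (-85, 0, 45) 2 0.0 (-85, 0, 45) 3 0.022 (-85, 0, 45) 4 0.035 (-85, 0, 45) 5 0.033 (-85, 0, 45) 6 0.019 (-85, 0, 45) 7 0.0 (-85, 0, 45) 8 0.0 (-85, 0, 45) 9 0.0 [ 1.41  0.59 -1.17  2.15  0.96  0.33  1.22]
(-65, 0, 40) 0 0.0 (-65, 0, 40) 1 0.0 (-65, 0, 40) 2 0.0 (-65, 0, 40) 3 0.016 (-65, 0, 40) 4 0.03 (-65, 0, 40) 5 0.027 (-65, 0, 40) 6 0.014 (-65, 0, 40) 7 0.0 (-65, 0, 40) 8 0.0 (-65, 0, 40) 9 0.0 [ 1.34  0.6  -1.13  2.12  0.99  0.34  1.19]
(-95, 0, 30) 0 0.0 (-95, 0, 30) 1 0.0 (-95, 0, 30) 2 0.0 (-95, 0, 30) 3 0.042 (-95, 0, 30) 4 0.062 (-95, 0, 30) 5 0.06 (-95, 0, 30) 6 0.044 (-95, 0, 30) 7 0.021 (-95, 0, 30) 8 0.0 (-95, 0, 30) 9 0.0 [ 1.41  0.6  -1.14  2.19  1.07  0.3   1.14]
```

```bash
python3 - <<'E'
from go import *
goto(at(RB,.06,LN,(-65,0,40),opt=1),10)
E
```

```text
t 14.3 q [ 0.48  0.2  -0.77  2.3   1.08  0.46  0.09] p [489.8 -22.8 290.2] cmd [490. -20. 290.] roterr [ 0.  -0.1  0.2] F [0.3 0.4 0.4] w 55.3
sim q [ 1.34  0.6  -1.13  2.12  0.99  0.34  1.19] margin 0.0 err 0.0
[[[-0.4, 0.16, 0.19, -0.03, 0.18, -0.29], [-0.41, 0.15, 0.18, -0.03, 0.18, -0.3], [-0.42, 0.13, 0.17, -0.03, 0.18, -0.29], [-0.43, 0.12, 0.16, -0.03, 0.18, -0.3], [-0.43, 0.11, 0.16, -0.03, 0.17, -0.29]]]
[[[-0.44, 0.09, 0.15, -0.04, 0.18, -0.3], [-0.44, 0.08, 0.14, -0.03, 0.17, -0.29], [-0.45, 0.07, 0.13, -0.04, 0.18, -0.3], [-0.46, 0.05, 0.12, -0.03, 0.17, -0.29], [-0.46, 0.04, 0.12, -0.04, 0.18, -0.3]]]
end [ 541.7 -247.3  249.8] n 10
```

apply_moves(
  series=[
    [[-0.4, 0.16, 0.19, -0.03, 0.18, -0.29], [-0.41, 0.15, 0.18, -0.03, 0.18, -0.3], [-0.42, 0.13, 0.17, -0.03, 0.18, -0.29], [-0.43, 0.12, 0.16, -0.03, 0.18, -0.3], [-0.43, 0.11, 0.16, -0.03, 0.17, -0.29]],
  ],
)

```text
clock: 14.92
eef_pos: [516.1, -135.5, 269.5]
tool_rot: [2.602, -0.002, 1.451]
force: [1.1, 0.0, -0.1]
width: 55.3
```

apply_moves(
  series=[
    [[-0.44, 0.09, 0.15, -0.04, 0.18, -0.3], [-0.44, 0.08, 0.14, -0.03, 0.17, -0.29], [-0.45, 0.07, 0.13, -0.04, 0.18, -0.3], [-0.46, 0.05, 0.12, -0.03, 0.17, -0.29], [-0.46, 0.04, 0.12, -0.04, 0.18, -0.3]],
  ],
)

```text
clock: 15.55
eef_pos: [541.9, -249.9, 249.4]
tool_rot: [2.584, -0.0, 1.631]
force: [1.2, 0.2, -0.1]
width: 55.6
```

apply_moves(
  series=[
    [[0, 0, 0, 0, 0, 0], [0, 0, 0, 0, 0, 0], [0, 0, 0, 0, 0, 0], [0, 0, 0, 0, 0, 0], [0, 0, 0, 0, 0, 0]],
  ],
)

```text
clock: 16.18
eef_pos: [541.6, -249.0, 249.8]
tool_rot: [2.584, 0.001, 1.631]
force: [0.4, 0.5, -0.3]
width: 55.5
```

```bash
python3 - <<'E'
from go import *
i=viewer.camera_info("wrist"); s,M=status()
im=viewer.get_image("wrist"); t=viewer.get_image("top")
save(s['eef_pos'],M); pickle.dump(i,open("w3.pkl","wb")); cv2.imwrite("pics/w3.png",im)
print(s['tool_rot'])
def B2W(L,p=RB,y=.06):
    c,s=np.cos(y),np.sin(y); return [p[0]+c*L[0]-s*L[1],p[1]+s*L[0]+c*L[1],p[2]+L[2]]
for L in [(0,0,26),(-15,0,48),(15,0,48),(0,100,0),(0,-100,0),(-45,70,-85),(-45,-70,-85)]: print(L,proj(0,B2W(L),i)[0].round())
E
```

```text
t 16.18 q [ 1.33  0.63 -1.16  2.09  1.03  0.38  1.14] p [ 541.6 -249.   249.8] cmd [ 541.7 -247.3  249.8] roterr [ 0. -0. -0.] F [ 0.4  0.5 -0.3] w 55.5
[2.58359948e+00 6.62228826e-04 1.63071081e+00]
(0, 0, 26) [319. 259.]
(-15, 0, 48) [319. 276.]
(15, 0, 48) [319. 295.]
(0, 100, 0) [438. 231.]
(0, -100, 0) [200. 231.]
(-45, 70, -85) [394. 128.]
(-45, -70, -85) [243. 128.]
```

View pics/w3.png

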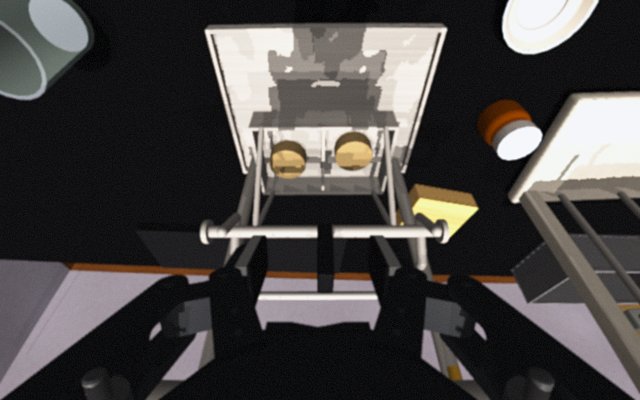

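Disc ends are at (207,232) and (444,231), with the tab at column 325. The predicted centre was 319, so the basket lies about 5 mm further to +y. Both pucks are seen in the tray, at (288,160) and (353,150). I correct y and go in.

```bash
sed -i 's/^RB=.*/RB=(596.2,-238.5,200)/' h.py; python3 - <<'E'
from go import *
goto(at(RB,.06,LN,(-40,0,25),opt=1),5)
goto(at(RB,.06,LN,(0,0,0),opt=1),10)
E
```

```text
t 16.27 q [ 1.33  0.63 -1.16  2.09  1.03  0.38  1.14] p [ 541.5 -249.3  249.7] cmd [ 541.6 -249.   249.8] roterr [-0.  0.  0.] F [-0.6 -0.8  0.1] w 55.5
sim q [ 1.25  0.64 -1.07  2.1   1.1   0.33  1.06] margin 0.102 err 0.0
[[[0.03, 0.05, 0.1, 0.0, 0.0, 0.0], [0.03, 0.05, 0.11, 0.0, 0.0, 0.0], [0.03, 0.06, 0.1, 0.0, 0.0, 0.0], [0.03, 0.05, 0.11, 0.0, 0.0, 0.0], [0.02, 0.06, 0.1, 0.0, 0.01, 0.0]]]
end [ 566.3 -240.5  234.9] n 5
t 16.27 q [ 1.33  0.63 -1.16  2.09  1.03  0.38  1.14] p [ 541.5 -249.3  249.7] cmd [ 566.3 -240.5  234.9] roterr [-0.  -0.1  0. ] F [-0.6 -0.8  0.1] w 55.5
sim q [ 1.12  0.68 -0.95  2.04  1.19  0.31  0.97] margin 0.075 err 0.0
[[[0.0, 0.04, 0.08, 0.0, 0.0, 0.0], [0.0, 0.04, 0.09, 0.0, 0.0, 0.0], [0.0, 0.04, 0.08, 0.0, 0.0, 0.0], [0.0, 0.04, 0.09, 0.0, 0.0, 0.0], [0.0, 0.04, 0.08, 0.0, 0.0, 0.0]]]
[[[0.0, 0.04, 0.09, 0.0, 0.0, 0.0], [0.0, 0.04, 0.08, 0.0, 0.0, 0.0], [0.0, 0.04, 0.09, 0.0, 0.0, 0.0], [0.0, 0.05, 0.08, 0.0, 0.0, 0.0], [0.0, 0.04, 0.09, 0.0, 0.0, 0.0]]]
end [ 606.1 -238.1  209.7] n 10
```

apply_moves(
  series=[
    [[0.03, 0.05, 0.1, 0.0, 0.0, 0.0], [0.03, 0.05, 0.11, 0.0, 0.0, 0.0], [0.03, 0.06, 0.1, 0.0, 0.0, 0.0], [0.03, 0.05, 0.11, 0.0, 0.0, 0.0], [0.02, 0.06, 0.1, 0.0, 0.01, 0.0]],
  ],
)

```text
clock: 16.9
eef_pos: [566.6, -240.7, 234.4]
tool_rot: [2.584, -0.001, 1.631]
force: [0.6, -0.2, 0.2]
width: 55.4
```

apply_moves(
  series=[
    [[0.0, 0.04, 0.08, 0.0, 0.0, 0.0], [0.0, 0.04, 0.09, 0.0, 0.0, 0.0], [0.0, 0.04, 0.08, 0.0, 0.0, 0.0], [0.0, 0.04, 0.09, 0.0, 0.0, 0.0], [0.0, 0.04, 0.08, 0.0, 0.0, 0.0]],
  ],
)

```text
clock: 17.52
eef_pos: [586.0, -239.8, 222.0]
tool_rot: [2.584, -0.001, 1.63]
force: [1.0, 0.2, 0.8]
width: 55.4
```

apply_moves(
  series=[
    [[0.0, 0.04, 0.09, 0.0, 0.0, 0.0], [0.0, 0.04, 0.08, 0.0, 0.0, 0.0], [0.0, 0.04, 0.09, 0.0, 0.0, 0.0], [0.0, 0.05, 0.08, 0.0, 0.0, 0.0], [0.0, 0.04, 0.09, 0.0, 0.0, 0.0]],
  ],
)

```text
clock: 18.15
eef_pos: [606.4, -238.6, 209.4]
tool_rot: [2.583, -0.001, 1.631]
force: [0.7, 0.0, -0.4]
width: 55.5
```

```bash
python3 - <<'E'
from go import *
i=viewer.camera_info("wrist"); s,M=status()
im=viewer.get_image("wrist"); cv2.imwrite("pics/w4.png",im)
for L in [(0,100,0),(0,-100,0),(0,0,26)]:
    c,sn=np.cos(.06),np.sin(.06); print(L,proj(0,[RB[0]+c*L[0]-sn*L[1],RB[1]+sn*L[0]+c*L[1],RB[2]+L[2]],i)[0].round())
E
```

```text
t 18.15 q [ 1.1   0.69 -0.97  2.02  1.18  0.33  0.97] p [ 606.4 -238.6  209.4] cmd [ 606.1 -238.1  209.7] roterr [-0.   0.   0.1] F [ 0.7  0.  -0.4] w 55.5
(0, 100, 0) [493. 222.]
(0, -100, 0) [142. 222.]
(0, 0, 26) [318. 264.]
```

View pics/w4.png

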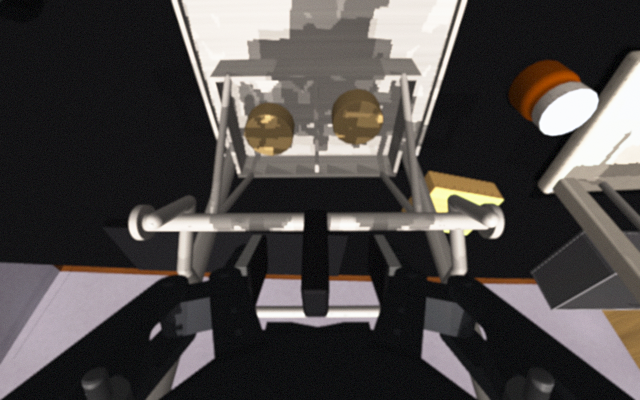

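The tab is centred between the pads at column 316, and the discs at (143,222) and (493,222) match the prediction. I close the gripper.

apply_moves(
  series=[
    [[0, 0, 0, 0, 0, 0], [0, 0, 0, 0, 0, 0], [0, 0, 0, 0, 0, 0], [0, 0, 0, 0, 0, 0], [0, 0, 0, 0, 0, 0]],
  ],
  claw=-1,
)

```text
clock: 18.82
eef_pos: [606.0, -239.0, 209.7]
tool_rot: [2.583, -0.0, 1.63]
force: [-2.8, -2.7, 4.2]
width: 11.1
```

```bash
python3 - <<'E'
from go import *
s,_=status(); print(s['torque'])
goto(at(RB,.06,LN,(0,0,8),opt=1),5)
goto(at(RB,.06,LN,(-8,0,26),opt=1),10)
E
```

```text
t 18.82 q [ 1.1   0.69 -0.97  2.02  1.18  0.33  0.97] p [ 606.  -239.   209.7] cmd [ 606.1 -238.1  209.7] roterr [-0.  -0.   0.1] F [-2.8 -2.7  4.2] w 11.1
[-0.06243413  0.63965333  0.11178878]
t 18.82 q [ 1.1   0.69 -0.97  2.02  1.18  0.33  0.97] p [ 606.  -239.   209.7] cmd [ 606.1 -238.1  209.7] roterr [-0.  -0.   0.1] F [-2.8 -2.7  4.2] w 11.1
sim q [ 1.14  0.68 -0.99  2.03  1.16  0.34  1.  ] margin 0.088 err 0.0
[[[0.0, 0.02, -0.03, 0.0, 0.0, 0.0], [0.0, 0.02, -0.03, 0.0, 0.0, 0.0], [0.0, 0.02, -0.03, 0.0, 0.0, 0.0], [0.0, 0.01, -0.02, 0.0, 0.0, 0.0], [0.0, 0.02, -0.03, 0.0, 0.0, 0.0]]]
end [ 606.2 -238.1  218. ] n 5
t 18.82 q [ 1.1   0.69 -0.97  2.02  1.18  0.33  0.97] p [ 606.  -239.   209.7] cmd [ 606.2 -238.1  218. ] roterr [-0.  -0.   0.1] F [-2.8 -2.7  4.2] w 11.1
sim q [ 1.19  0.67 -1.06  2.03  1.1   0.38  1.06] margin 0.112 err 0.0
[[[0.0, 0.01, -0.04, 0.0, 0.0, 0.0], [0.0, 0.0, -0.04, 0.0, 0.0, 0.0], [0.0, 0.01, -0.04, 0.0, 0.0, 0.0], [0.0, 0.0, -0.04, 0.0, 0.0, 0.0], [0.0, 0.01, -0.04, 0.0, 0.0, 0.0]]]
[[[0.0, 0.0, -0.04, 0.0, 0.0, 0.0], [0.0, 0.01, -0.04, 0.0, 0.0, 0.0], [0.0, 0.0, -0.04, 0.0, 0.0, 0.0], [0.0, 0.01, -0.03, 0.0, 0.0, 0.0], [0.0, 0.0, -0.04, 0.0, 0.0, 0.0]]]
end [ 598.1 -238.6  235.9] n 10
```

apply_moves(
  series=[
    [[0.0, 0.02, -0.03, 0.0, 0.0, 0.0], [0.0, 0.02, -0.03, 0.0, 0.0, 0.0], [0.0, 0.02, -0.03, 0.0, 0.0, 0.0], [0.0, 0.01, -0.02, 0.0, 0.0, 0.0], [0.0, 0.02, -0.03, 0.0, 0.0, 0.0]],
  ],
)

```text
clock: 19.45
eef_pos: [605.8, -238.5, 217.5]
tool_rot: [2.584, -0.001, 1.63]
force: [0.5, 0.1, -5.4]
width: 11.4
```

apply_moves(
  series=[
    [[0.0, 0.01, -0.04, 0.0, 0.0, 0.0], [0.0, 0.0, -0.04, 0.0, 0.0, 0.0], [0.0, 0.01, -0.04, 0.0, 0.0, 0.0], [0.0, 0.0, -0.04, 0.0, 0.0, 0.0], [0.0, 0.01, -0.04, 0.0, 0.0, 0.0]],
  ],
)

```text
clock: 20.08
eef_pos: [602.0, -238.9, 227.2]
tool_rot: [2.584, -0.001, 1.63]
force: [0.0, 0.4, -5.6]
width: 11.3
```

apply_moves(
  series=[
    [[0.0, 0.0, -0.04, 0.0, 0.0, 0.0], [0.0, 0.01, -0.04, 0.0, 0.0, 0.0], [0.0, 0.0, -0.04, 0.0, 0.0, 0.0], [0.0, 0.01, -0.03, 0.0, 0.0, 0.0], [0.0, 0.0, -0.04, 0.0, 0.0, 0.0]],
  ],
)

```text
clock: 20.7
eef_pos: [598.0, -239.1, 235.8]
tool_rot: [2.583, -0.001, 1.631]
force: [0.4, -0.3, -6.4]
width: 11.3
```

```bash
python3 - <<'E'
from go import *
s,_=status(); print(s['torque'])
goto(at(RB,.06,LN,(-62,0,29),opt=1),10)
im=viewer.get_image("wrist"); cv2.imwrite("pics/w5.png",im)
E
```

```text
t 20.7 q [ 1.17  0.68 -1.06  2.01  1.09  0.4   1.06] p [ 598.  -239.1  235.8] cmd [ 598.1 -238.6  235.9] roterr [-0.   0.   0.1] F [ 0.4 -0.3 -6.4] w 11.3
[-0.11457522  1.03789744  0.01860775]
t 20.7 q [ 1.17  0.68 -1.06  2.01  1.09  0.4   1.06] p [ 598.  -239.1  235.8] cmd [ 598.1 -238.6  235.9] roterr [-0.   0.   0.1] F [ 0.4 -0.3 -6.4] w 11.3
sim q [ 1.31  0.62 -1.1   2.13  1.09  0.32  1.08] margin 0.092 err 0.0
[[[0.0, -0.09, -0.06, 0.0, 0.0, 0.0], [0.0, -0.09, -0.06, 0.0, 0.0, 0.0], [0.0, -0.09, -0.06, 0.0, 0.0, 0.0], [0.0, -0.09, -0.06, 0.0, 0.0, 0.0], [0.0, -0.09, -0.06, 0.0, 0.0, 0.0]]]
[[[0.0, -0.09, -0.06, 0.0, 0.0, 0.0], [0.0, -0.09, -0.07, 0.0, 0.0, 0.0], [0.0, -0.08, -0.06, 0.0, 0.0, 0.0], [0.0, -0.09, -0.07, 0.0, 0.0, 0.0], [0.0, -0.08, -0.06, 0.0, 0.0, 0.0]]]
end [ 544.4 -241.8  238.9] n 10
```

View pics/w5.png

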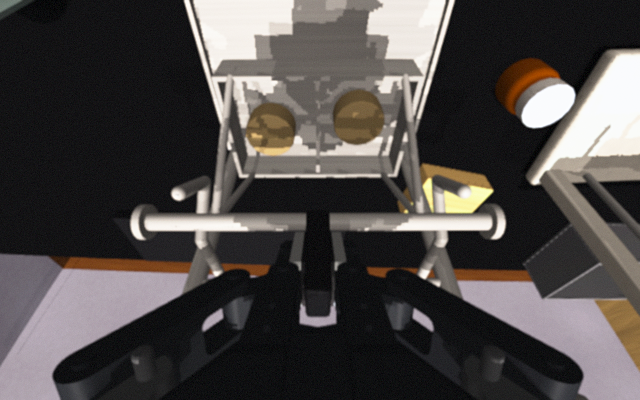

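The basket hangs level in the grip (bar row 222, mid column 318) with both pucks in, and the load reads about 6 N. Pulling out now.

apply_moves(
  series=[
    [[0.0, -0.09, -0.06, 0.0, 0.0, 0.0], [0.0, -0.09, -0.06, 0.0, 0.0, 0.0], [0.0, -0.09, -0.06, 0.0, 0.0, 0.0], [0.0, -0.09, -0.06, 0.0, 0.0, 0.0], [0.0, -0.09, -0.06, 0.0, 0.0, 0.0]],
  ],
)

```text
clock: 21.38
eef_pos: [570.6, -240.7, 236.5]
tool_rot: [2.584, -0.001, 1.63]
force: [-0.4, -0.3, -4.9]
width: 11.3
```

apply_moves(
  series=[
    [[0.0, -0.09, -0.06, 0.0, 0.0, 0.0], [0.0, -0.09, -0.07, 0.0, 0.0, 0.0], [0.0, -0.08, -0.06, 0.0, 0.0, 0.0], [0.0, -0.09, -0.07, 0.0, 0.0, 0.0], [0.0, -0.08, -0.06, 0.0, 0.0, 0.0]],
  ],
)

```text
clock: 22.0
eef_pos: [544.0, -242.4, 238.7]
tool_rot: [2.584, -0.001, 1.63]
force: [-0.8, 0.3, -4.9]
width: 11.3
```

```bash
python3 - <<'E'
from go import *
s,_=status(); print(s['torque'])
from cell import ctrl
# compare carry mids
T0=load(); lean=LN
for cx in (530,545,555):
  for cy in (.09,.25,.4):
    q=s['qpos'];T=T0;F=[];m=9
    for W in [at((cx,-20,240),cy,lean,opt=1),at(B,.111,lean,(-60,0,30),opt=1),at(B,.111,lean,(0,0,26),opt=1),at(B,.111,lean,(0,0,-46),opt=1)]:
        e=0
        for X in interp(T,W,20): q=fstep(q,*X); m=min(m,(q-LO).min(),(HI-q).min()); e=max(e,np.abs(err(q,*X)).max())
        T=W;F.append(round(float(e),4))
    print(cx,cy,F,round(m,3),q.round(2))
E
```

```text
t 22.0 q [ 1.29  0.63 -1.11  2.11  1.08  0.34  1.08] p [ 544.  -242.4  238.7] cmd [ 544.4 -241.8  238.9] roterr [-0.   0.   0.1] F [-0.8  0.3 -4.9] w 11.3
[-0.04399373  1.12068512  0.05389286]
530 0.09 [0.0261, 0.0, 0.0, 0.0] 0.0 [ 0.19  0.72 -0.93  2.11  1.71  0.73 -0.26]
530 0.25 [0.0182, 0.0, 0.0, 0.0] 0.0 [ 0.18  0.71 -0.91  2.11  1.71  0.72 -0.27]
530 0.4 [0.0, 0.0276, 0.0, 0.0] 0.0 [ 0.14  0.69 -0.85  2.11  1.71  0.67 -0.28]
545 0.09 [0.022, 0.0, 0.0, 0.0] 0.0 [ 0.17  0.71 -0.9   2.11  1.71  0.71 -0.27]
545 0.25 [0.0126, 0.0, 0.0, 0.0] 0.0 [ 0.15  0.69 -0.86  2.11  1.71  0.68 -0.28]
545 0.4 [0.0, 0.017, 0.0, 0.0] 0.0 [ 0.12  0.67 -0.81  2.11  1.71  0.64 -0.29]
555 0.09 [0.0189, 0.0, 0.0, 0.0] 0.0 [ 0.16  0.7  -0.88  2.11  1.71  0.69 -0.27]
555 0.25 [0.008, 0.0015, 0.0, 0.0] 0.0 [ 0.13  0.68 -0.83  2.11  1.71  0.65 -0.29]
555 0.4 [0.0, 0.009, 0.0, 0.0] 0.0 [ 0.1   0.66 -0.78  2.11  1.71  0.62 -0.29]
```

```bash
python3 - <<'E'
from go import *
goto(at((555,-20,242),.32,LN,opt=1),20)
E
```

```text
t 22.0 q [ 1.29  0.63 -1.11  2.11  1.08  0.34  1.08] p [ 544.  -242.4  238.7] cmd [ 544.4 -241.8  238.9] roterr [-0.   0.   0.1] F [-0.8  0.3 -4.9] w 11.3
sim q [ 0.89  0.49 -1.04  2.22  1.19  0.25  0.8 ] margin 0.021 err 0.0
[[[0.22, 0.04, 0.01, 0.0, 0.07, -0.11], [0.22, 0.04, 0.01, 0.0, 0.07, -0.1], [0.22, 0.04, 0.01, 0.0, 0.07, -0.11], [0.22, 0.04, 0.01, 0.0, 0.06, -0.1], [0.22, 0.05, 0.01, 0.0, 0.07, -0.11]]]
[[[0.22, 0.05, 0.01, 0.0, 0.06, -0.1], [0.22, 0.05, 0.02, 0.0, 0.07, -0.11], [0.22, 0.05, 0.02, 0.0, 0.06, -0.1], [0.22, 0.05, 0.02, 0.0, 0.07, -0.11], [0.22, 0.06, 0.02, 0.0, 0.06, -0.1]]]
[[[0.22, 0.06, 0.02, 0.0, 0.07, -0.11], [0.22, 0.06, 0.02, 0.0, 0.06, -0.1], [0.22, 0.06, 0.03, 0.0, 0.07, -0.11], [0.21, 0.07, 0.03, 0.0, 0.06, -0.1], [0.21, 0.07, 0.03, 0.0, 0.07, -0.11]]]
[[[0.21, 0.07, 0.03, 0.0, 0.06, -0.1], [0.21, 0.07, 0.03, 0.0, 0.07, -0.11], [0.21, 0.08, 0.03, 0.0, 0.06, -0.1], [0.22, 0.08, 0.03, 0.0, 0.07, -0.11], [0.21, 0.08, 0.04, 0.0, 0.06, -0.1]]]
end [564.6 -16.8 251.8] n 20
```

apply_moves(
  series=[
    [[0.22, 0.04, 0.01, 0.0, 0.07, -0.11], [0.22, 0.04, 0.01, 0.0, 0.07, -0.1], [0.22, 0.04, 0.01, 0.0, 0.07, -0.11], [0.22, 0.04, 0.01, 0.0, 0.06, -0.1], [0.22, 0.05, 0.01, 0.0, 0.07, -0.11]],
  ],
)

```text
clock: 22.62
eef_pos: [549.9, -185.6, 242.3]
tool_rot: [2.583, -0.002, 1.698]
force: [0.2, -0.3, -5.5]
width: 11.6
```

apply_moves(
  series=[
    [[0.22, 0.05, 0.01, 0.0, 0.06, -0.1], [0.22, 0.05, 0.02, 0.0, 0.07, -0.11], [0.22, 0.05, 0.02, 0.0, 0.06, -0.1], [0.22, 0.05, 0.02, 0.0, 0.07, -0.11], [0.22, 0.06, 0.02, 0.0, 0.06, -0.1]],
  ],
)

```text
clock: 23.25
eef_pos: [554.8, -129.5, 245.3]
tool_rot: [2.583, -0.002, 1.761]
force: [-0.3, -0.2, -4.6]
width: 11.3
```

apply_moves(
  series=[
    [[0.22, 0.06, 0.02, 0.0, 0.07, -0.11], [0.22, 0.06, 0.02, 0.0, 0.06, -0.1], [0.22, 0.06, 0.03, 0.0, 0.07, -0.11], [0.21, 0.07, 0.03, 0.0, 0.06, -0.1], [0.21, 0.07, 0.03, 0.0, 0.07, -0.11]],
  ],
)

```text
clock: 23.88
eef_pos: [557.3, -103.1, 242.8]
tool_rot: [2.609, 0.029, 1.785]
force: [5.4, -56.8, -12.4]
width: 11.6
```

apply_moves(
  series=[
    [[0.21, 0.07, 0.03, 0.0, 0.06, -0.1], [0.21, 0.07, 0.03, 0.0, 0.07, -0.11], [0.21, 0.08, 0.03, 0.0, 0.06, -0.1], [0.22, 0.08, 0.03, 0.0, 0.07, -0.11], [0.21, 0.08, 0.04, 0.0, 0.06, -0.1]],
  ],
)

```text
clock: 24.5
eef_pos: [558.8, -96.5, 236.8]
tool_rot: [2.654, 0.087, 1.781]
force: [17.3, -113.6, -22.2]
width: 11.3
```

```bash
python3 - <<'E'
from go import *
goto(at(B,.111,LN,(-62,0,30),opt=1),20)
E
```

```text
t 24.5 q [ 0.9   0.51 -1.    2.18  1.23  0.39  0.77] p [558.8 -96.5 236.8] cmd [564.6 -16.8 251.8] roterr [ 4.3 -7.4  2.9] F [  17.3 -113.6  -22.2] w 11.3
sim q [ 0.21  0.47 -0.94  2.18  1.45  0.62 -0.14] margin 0.025 err 0.0
[[[0.2, 0.05, 0.03, 0.0, -0.05, 0.08], [0.2, 0.05, 0.03, 0.0, -0.05, 0.08], [0.2, 0.05, 0.03, 0.0, -0.05, 0.08], [0.2, 0.05, 0.03, 0.0, -0.05, 0.09], [0.21, 0.04, 0.02, 0.0, -0.05, 0.08]]]
[[[0.21, 0.04, 0.02, 0.0, -0.05, 0.09], [0.21, 0.04, 0.02, 0.0, -0.05, 0.08], [0.21, 0.04, 0.02, 0.0, -0.05, 0.09], [0.21, 0.04, 0.02, 0.0, -0.05, 0.08], [0.21, 0.04, 0.02, 0.0, -0.06, 0.09]]]
[[[0.21, 0.03, 0.02, 0.0, -0.05, 0.08], [0.21, 0.03, 0.02, 0.0, -0.06, 0.09], [0.21, 0.03, 0.01, 0.0, -0.05, 0.08], [0.21, 0.03, 0.01, 0.0, -0.06, 0.09], [0.21, 0.03, 0.01, 0.0, -0.05, 0.08]]]
[[[0.21, 0.03, 0.01, 0.0, -0.06, 0.09], [0.2, 0.02, 0.01, 0.0, -0.05, 0.08], [0.21, 0.02, 0.01, 0.0, -0.06, 0.09], [0.2, 0.02, 0.01, 0.0, -0.05, 0.08], [0.21, 0.02, 0.02, 0.0, -0.06, 0.09]]]
end [557.5 194.2 254.8] n 20
```

The basket has hit something: 113 N in −y at y = −96. I back off along the same path before looking.

apply_moves(
  series=[
    [[-0.21, -0.08, -0.04, 0.0, -0.06, 0.1], [-0.22, -0.08, -0.03, 0.0, -0.07, 0.11], [-0.21, -0.08, -0.03, 0.0, -0.06, 0.1], [-0.21, -0.07, -0.03, 0.0, -0.07, 0.11], [-0.21, -0.07, -0.03, 0.0, -0.06, 0.1]],
  ],
)

```text
clock: 25.12
eef_pos: [557.7, -102.7, 242.9]
tool_rot: [2.606, 0.025, 1.784]
force: [0.6, -35.4, -7.9]
width: 11.2
```

```bash
python3 - <<'E'
from go import *
s,M=status(); print(s['torque'])
im=viewer.get_image("side"); w=viewer.get_image("wrist"); 
cv2.imwrite("pics/x1.png",np.hstack([cv2.resize(im[120:320,240:440],(400,400),interpolation=2),cv2.resize(w,(400,250))[:, :].repeat(1,0) if 0 else cv2.copyMakeBorder(cv2.resize(w,(400,250)),0,150,0,0,0)]))
status()
E
```

```text
t 25.12 q [ 1.01  0.53 -1.06  2.19  1.19  0.32  0.85] p [ 557.7 -102.7  242.9] cmd [557.5 194.2 254.8] roterr [ 1.2  1.8 -5.8] F [  0.6 -35.4  -7.9] w 11.2
[-7.92252852  1.31216984 -4.48675813]
t 25.23 q [ 1.01  0.53 -1.06  2.19  1.19  0.32  0.84] p [ 557.7 -102.5  242.8] cmd [557.5 194.2 254.8] roterr [ 1.3  1.9 -5.8] F [  3.4 -44.1 -11.5] w 11.1
```

View pics/x1.png

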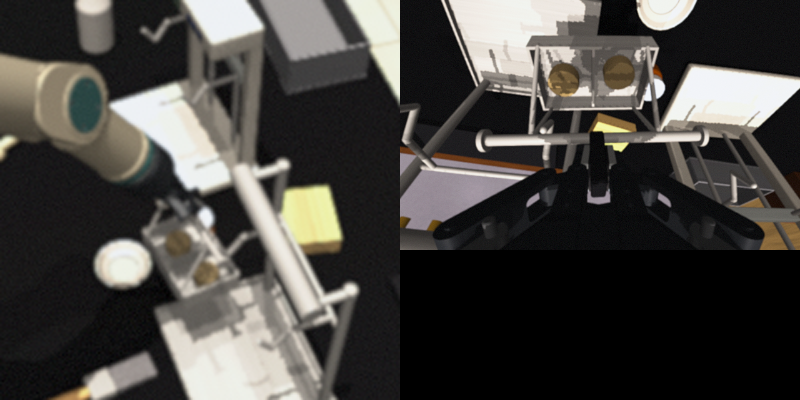

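The wrist view shows the +y rinse hook caught against the basket's −y strut at about (545,130). The back strut legs splay toward +x, so I had not pulled out far enough. The pucks are still in. I go back, pull out further and then cross.

```bash
python3 - <<'E'
from go import *
S=at(RB,.06,LN,(-62,0,29),opt=1); E=at((555,-20,242),.32,LN,opt=1)
I=interp(S,E,20); save(*I[14]); status()
goto(I[6],5)
for off in ((-105,0,35),(-100,0,50),(-95,0,35)):
    from cell import ctrl
    q=ctrl.read_state()['qpos']
    T=I[6]
    for yw in (.12,.2,.3):
        W=at(RB,yw,LN,off,opt=1); W=(W[0]+[0,30,0],W[1]); qq,e=ik(*W,q,.02); qq=step(qq,*W); W2=at((505,-60,245),yw,LN,opt=1);q3,e3=ik(*W2,qq,.02);q3=step(q3,*W2);print(off,yw,qq.round(2),np.abs(err(qq,*W)).max().round(3),q3.round(2),np.abs(err(q3,*W2)).max().round(3))
E
```

```text
t 25.23 q [ 1.01  0.53 -1.06  2.19  1.19  0.32  0.84] p [ 557.7 -102.5  242.8] cmd [559.5 -73.  248.6] roterr [ 1.4 -2.5  1.3] F [  3.4 -44.1 -11.5] w 11.1
t 25.23 q [ 1.01  0.53 -1.06  2.19  1.19  0.32  0.84] p [ 557.7 -102.5  242.8] cmd [559.5 -73.  248.6] roterr [ 1.4 -2.5  1.3] F [  3.4 -44.1 -11.5] w 11.1
sim q [ 1.2   0.57 -1.11  2.19  1.15  0.3   0.96] margin 0.044 err 0.0
[[[-0.34, -0.11, -0.05, 0.0, -0.11, 0.17], [-0.34, -0.11, -0.04, 0.0, -0.1, 0.17], [-0.35, -0.1, -0.04, 0.0, -0.11, 0.17], [-0.35, -0.1, -0.04, 0.0, -0.1, 0.17], [-0.34, -0.09, -0.03, 0.0, -0.11, 0.16]]]
end [ 551.4 -162.8  243.6] n 5
(-105, 0, 35) 0.12 [ 1.44  0.61 -1.24  2.22  1.1   0.34  1.12] 0.0 [ 1.1   0.48 -1.25  2.34  1.5   0.38  0.34] 0.0
(-105, 0, 35) 0.2 [ 1.47  0.64 -1.25  2.18  0.92  0.36  1.4 ] 0.003 [ 1.05  0.42 -1.11  2.33  1.36  0.23  0.57] 0.006
(-105, 0, 35) 0.3 [ 1.49  0.68 -1.25  2.13  0.73  0.4   1.71] 0.003 [ 1.11  0.46 -1.15  2.31  1.14  0.23  0.91] 0.01
(-100, 0, 50) 0.12 [ 1.45  0.58 -1.25  2.2   0.96  0.35  1.24] 0.002 [ 1.1   0.48 -1.25  2.34  1.5   0.38  0.34] 0.0
(-100, 0, 50) 0.2 [ 1.47  0.61 -1.25  2.16  0.79  0.37  1.51] 0.003 [ 1.05  0.42 -1.1   2.33  1.36  0.23  0.58] 0.007
(-100, 0, 50) 0.3 [ 1.49  0.65 -1.25  2.1   0.63  0.42  1.79] 0.003 [ 1.11  0.45 -1.15  2.31  1.14  0.23  0.91] 0.011
(-95, 0, 35) 0.12 [ 1.42  0.62 -1.23  2.21  1.1   0.34  1.11] 0.0 [ 1.1   0.48 -1.25  2.34  1.5   0.38  0.34] 0.0
(-95, 0, 35) 0.2 [ 1.45  0.66 -1.25  2.17  0.95  0.37  1.36] 0.002 [ 1.05  0.42 -1.11  2.33  1.36  0.23  0.57] 0.005
(-95, 0, 35) 0.3 [ 1.47  0.69 -1.25  2.11  0.76  0.41  1.67] 0.003 [ 1.11  0.46 -1.16  2.31  1.14  0.23  0.9 ] 0.009
```

apply_moves(
  series=[
    [[-0.34, -0.11, -0.05, 0.0, -0.11, 0.17], [-0.34, -0.11, -0.04, 0.0, -0.1, 0.17], [-0.35, -0.1, -0.04, 0.0, -0.11, 0.17], [-0.35, -0.1, -0.04, 0.0, -0.1, 0.17], [-0.34, -0.09, -0.03, 0.0, -0.11, 0.16]],
  ],
)

```text
clock: 25.85
eef_pos: [552.4, -164.1, 243.1]
tool_rot: [2.583, -0.001, 1.722]
force: [0.3, -0.1, -5.4]
width: 11.3
```

```bash
python3 - <<'E'
from go import *
s,_=status(); print(s['torque'])
def chk(seq):
    q=s['qpos'];T=load()
    for W in seq:
        e=0;m=9
        for X in interp(T,W,20): q=fstep(q,*X); e=max(e,np.abs(err(q,*X)).max()); m=min(m,(q-LO).min(),(HI-q).min())
        T=W; print(q.round(2),"maxerr",e.round(4),"m",m.round(3))
for y1,y2 in ((.12,.12),(.16,.2),(.12,.3)):
  chk([at((512,-195,238),y1,LN,opt=1),at((510,-20,242),y2,LN,opt=1),at(B,.111,LN,(-95,0,32),opt=1),at(B,.111,LN,(0,0,27),opt=1)]);print()
E
```

```text
t 25.85 q [ 1.17  0.58 -1.11  2.16  1.14  0.32  0.96] p [ 552.4 -164.1  243.1] cmd [ 551.4 -162.8  243.6] roterr [0.  0.1 0.1] F [ 0.3 -0.1 -5.4] w 11.3
[-0.18798553  1.0626356   0.01521007]
[ 1.33  0.57 -1.18  2.22  1.1   0.3   1.04] maxerr 0.0 m 0.065
[ 0.88  0.4  -1.07  2.35  1.58  0.31  0.15] maxerr 0.0257 m 0.0
[ 0.3   0.49 -1.12  2.25  1.48  0.71 -0.21] maxerr 0.0 m 0.098
[ 0.28  0.62 -1.06  2.05  1.45  0.75 -0.02] maxerr 0.0 m 0.136

[ 1.37  0.6  -1.22  2.2   1.08  0.34  1.12] maxerr 0.0 m 0.026
[ 0.92  0.41 -1.07  2.35  1.52  0.25  0.32] maxerr 0.0241 m 0.0
[ 0.3   0.48 -1.11  2.25  1.48  0.7  -0.21] maxerr 0.0 m 0.042
[ 0.27  0.62 -1.05  2.05  1.45  0.75 -0.02] maxerr 0.0 m 0.143

[ 1.33  0.57 -1.18  2.22  1.1   0.3   1.04] maxerr 0.0 m 0.065
[ 0.98  0.44 -1.11  2.33  1.36  0.23  0.6 ] maxerr 0.015 m 0.0
[ 0.29  0.47 -1.09  2.25  1.48  0.69 -0.21] maxerr 0.0054 m 0.0
[ 0.26  0.61 -1.03  2.05  1.45  0.73 -0.02] maxerr 0.0 m 0.166
```

```bash
python3 - <<'E'
from go import *
goto(at((512,-195,238),.14,LN,opt=1),10)
goto(at((510,-20,243),.2,LN,opt=1),15)
E
```

```text
t 25.85 q [ 1.17  0.58 -1.11  2.16  1.14  0.32  0.96] p [ 552.4 -164.1  243.1] cmd [ 551.4 -162.8  243.6] roterr [0.  0.1 0.1] F [ 0.3 -0.1 -5.4] w 11.3
sim q [ 1.35  0.59 -1.2   2.21  1.09  0.32  1.08] margin 0.05 err 0.0
[[[-0.05, -0.05, -0.04, 0.0, -0.01, 0.01], [-0.05, -0.05, -0.04, 0.0, 0.0, 0.01], [-0.05, -0.05, -0.04, 0.0, -0.01, 0.01], [-0.05, -0.05, -0.04, 0.0, 0.0, 0.01], [-0.05, -0.05, -0.04, 0.0, -0.01, 0.01]]]
[[[-0.05, -0.05, -0.05, 0.0, 0.0, 0.01], [-0.06, -0.06, -0.04, 0.0, -0.01, 0.01], [-0.05, -0.05, -0.05, 0.0, 0.0, 0.01], [-0.06, -0.06, -0.04, 0.0, -0.01, 0.01], [-0.05, -0.05, -0.05, 0.0, 0.0, 0.0]]]
end [ 522.1 -193.4  248.1] n 10
t 25.85 q [ 1.17  0.58 -1.11  2.16  1.14  0.32  0.96] p [ 552.4 -164.1  243.1] cmd [ 522.1 -193.4  248.1] roterr [ 0.   0.4 -0.5] F [ 0.3 -0.1 -5.4] w 11.3
sim q [ 0.91  0.4  -1.06  2.34  1.5   0.25  0.33] margin 0.0 err 0.0
[[[0.23, 0.03, 0.01, 0.0, 0.02, -0.03], [0.23, 0.03, 0.01, 0.0, 0.02, -0.03], [0.23, 0.03, 0.01, 0.0, 0.02, -0.03], [0.23, 0.03, 0.01, 0.0, 0.02, -0.03], [0.23, 0.03, 0.01, 0.0, 0.02, -0.03]]]
[[[0.23, 0.03, 0.01, 0.0, 0.02, -0.03], [0.23, 0.03, 0.01, 0.0, 0.02, -0.03], [0.23, 0.03, 0.02, 0.0, 0.02, -0.03], [0.23, 0.04, 0.02, 0.0, 0.02, -0.03], [0.23, 0.04, 0.01, 0.0, 0.02, -0.04]]]
[[[0.23, 0.04, 0.02, 0.0, 0.02, -0.03], [0.23, 0.04, 0.02, 0.0, 0.02, -0.04], [0.24, 0.04, 0.01, 0.0, 0.02, -0.03], [0.23, 0.03, 0.02, 0.0, 0.02, -0.04], [0.24, 0.04, 0.02, 0.0, 0.02, -0.03]]]
end [520.  -17.7 252.8] n 15
```

apply_moves(
  series=[
    [[-0.05, -0.05, -0.04, 0.0, -0.01, 0.01], [-0.05, -0.05, -0.04, 0.0, 0.0, 0.01], [-0.05, -0.05, -0.04, 0.0, -0.01, 0.01], [-0.05, -0.05, -0.04, 0.0, 0.0, 0.01], [-0.05, -0.05, -0.04, 0.0, -0.01, 0.01]],
  ],
)

```text
clock: 26.48
eef_pos: [538.4, -178.4, 245.2]
tool_rot: [2.583, -0.001, 1.716]
force: [0.4, 0.6, -3.8]
width: 11.3
```

apply_moves(
  series=[
    [[-0.05, -0.05, -0.05, 0.0, 0.0, 0.01], [-0.06, -0.06, -0.04, 0.0, -0.01, 0.01], [-0.05, -0.05, -0.05, 0.0, 0.0, 0.01], [-0.06, -0.06, -0.04, 0.0, -0.01, 0.01], [-0.05, -0.05, -0.05, 0.0, 0.0, 0.0]],
  ],
)

```text
clock: 27.1
eef_pos: [522.9, -194.5, 247.7]
tool_rot: [2.584, -0.001, 1.711]
force: [0.5, -0.4, -5.7]
width: 11.1
```

apply_moves(
  series=[
    [[0.23, 0.03, 0.01, 0.0, 0.02, -0.03], [0.23, 0.03, 0.01, 0.0, 0.02, -0.03], [0.23, 0.03, 0.01, 0.0, 0.02, -0.03], [0.23, 0.03, 0.01, 0.0, 0.02, -0.03], [0.23, 0.03, 0.01, 0.0, 0.02, -0.03]],
  ],
)

```text
clock: 27.72
eef_pos: [522.3, -134.3, 250.0]
tool_rot: [2.583, -0.002, 1.732]
force: [0.1, 0.2, -3.9]
width: 11.4
```

apply_moves(
  series=[
    [[0.23, 0.03, 0.01, 0.0, 0.02, -0.03], [0.23, 0.03, 0.01, 0.0, 0.02, -0.03], [0.23, 0.03, 0.02, 0.0, 0.02, -0.03], [0.23, 0.04, 0.02, 0.0, 0.02, -0.03], [0.23, 0.04, 0.01, 0.0, 0.02, -0.04]],
  ],
)

```text
clock: 28.35
eef_pos: [521.6, -75.9, 251.6]
tool_rot: [2.582, -0.003, 1.752]
force: [0.8, -0.4, -3.9]
width: 11.3
```

```bash
python3 - <<'E'
from go import *
s,_=status(); print(s['torque'])
E
```

```text
t 28.35 q [ 1.04  0.46 -1.09  2.29  1.33  0.26  0.61] p [521.6 -75.9 251.6] cmd [520.  -17.7 252.8] roterr [-0.  -0.4  1. ] F [ 0.8 -0.4 -3.9] w 11.3
[-0.18853518  1.06487921 -0.02586332]
```

apply_moves(
  series=[
    [[0.23, 0.04, 0.02, 0.0, 0.02, -0.03], [0.23, 0.04, 0.02, 0.0, 0.02, -0.04], [0.24, 0.04, 0.01, 0.0, 0.02, -0.03], [0.23, 0.03, 0.02, 0.0, 0.02, -0.04], [0.24, 0.04, 0.02, 0.0, 0.02, -0.03]],
  ],
)

```text
clock: 28.98
eef_pos: [520.6, -16.3, 252.9]
tool_rot: [2.583, -0.003, 1.773]
force: [0.3, 0.1, -4.7]
width: 11.3
```

```bash
python3 - <<'E'
from go import *
s,M=status()
if np.linalg.norm(s['eef_pos']-load()[0])>3.5: print("resync"); save(s['eef_pos'],M)
goto(at(B,.111,LN,(-95,0,32),opt=1),15)
E
```

```text
t 28.98 q [ 0.88  0.42 -1.06  2.32  1.46  0.28  0.35] p [520.6 -16.3 252.9] cmd [520.  -17.7 252.8] roterr [-0.   0.2 -0.1] F [ 0.3  0.1 -4.7] w 11.3
t 28.98 q [ 0.88  0.42 -1.06  2.32  1.46  0.28  0.35] p [520.6 -16.3 252.9] cmd [520.  -17.7 252.8] roterr [-0.   0.2 -0.1] F [ 0.3  0.1 -4.7] w 11.3
sim q [ 0.3   0.48 -1.1   2.25  1.48  0.69 -0.21] margin 0.038 err 0.0
[[[0.27, 0.05, 0.03, 0.0, -0.03, 0.05], [0.27, 0.05, 0.03, 0.0, -0.03, 0.05], [0.27, 0.05, 0.03, 0.0, -0.03, 0.05], [0.27, 0.05, 0.02, 0.0, -0.03, 0.05], [0.27, 0.05, 0.02, 0.0, -0.03, 0.05]]]
[[[0.27, 0.05, 0.02, 0.0, -0.03, 0.05], [0.27, 0.05, 0.02, 0.0, -0.03, 0.05], [0.27, 0.05, 0.02, 0.0, -0.03, 0.05], [0.28, 0.04, 0.02, 0.0, -0.03, 0.05], [0.28, 0.04, 0.02, 0.0, -0.03, 0.04]]]
[[[0.27, 0.04, 0.02, 0.0, -0.03, 0.05], [0.28, 0.04, 0.02, 0.0, -0.03, 0.04], [0.28, 0.04, 0.02, 0.0, -0.03, 0.05], [0.27, 0.04, 0.02, 0.0, -0.03, 0.04], [0.28, 0.03, 0.02, 0.0, -0.03, 0.05]]]
end [524.6 190.6 256.6] n 15
```

apply_moves(
  series=[
    [[0.27, 0.05, 0.03, 0.0, -0.03, 0.05], [0.27, 0.05, 0.03, 0.0, -0.03, 0.05], [0.27, 0.05, 0.03, 0.0, -0.03, 0.05], [0.27, 0.05, 0.02, 0.0, -0.03, 0.05], [0.27, 0.05, 0.02, 0.0, -0.03, 0.05]],
  ],
)

```text
clock: 29.6
eef_pos: [521.6, 52.9, 254.1]
tool_rot: [2.583, -0.004, 1.743]
force: [-0.3, 0.1, -4.3]
width: 11.4
```

apply_moves(
  series=[
    [[0.27, 0.05, 0.02, 0.0, -0.03, 0.05], [0.27, 0.05, 0.02, 0.0, -0.03, 0.05], [0.27, 0.05, 0.02, 0.0, -0.03, 0.05], [0.28, 0.04, 0.02, 0.0, -0.03, 0.05], [0.28, 0.04, 0.02, 0.0, -0.03, 0.04]],
  ],
)

```text
clock: 30.22
eef_pos: [522.9, 122.6, 256.0]
tool_rot: [2.584, -0.005, 1.713]
force: [0.8, -0.9, -3.9]
width: 11.7
```

apply_moves(
  series=[
    [[0.27, 0.04, 0.02, 0.0, -0.03, 0.05], [0.28, 0.04, 0.02, 0.0, -0.03, 0.04], [0.28, 0.04, 0.02, 0.0, -0.03, 0.05], [0.27, 0.04, 0.02, 0.0, -0.03, 0.04], [0.28, 0.03, 0.02, 0.0, -0.03, 0.05]],
  ],
)

```text
clock: 30.85
eef_pos: [524.5, 192.3, 256.8]
tool_rot: [2.584, -0.005, 1.684]
force: [-0.6, 0.5, -5.1]
width: 11.3
```

apply_moves(
  series=[
    [[0, 0, 0, 0, 0, 0], [0, 0, 0, 0, 0, 0], [0, 0, 0, 0, 0, 0], [0, 0, 0, 0, 0, 0], [0, 0, 0, 0, 0, 0]],
  ],
)

```text
clock: 31.48
eef_pos: [525.7, 189.4, 256.7]
tool_rot: [2.584, -0.001, 1.681]
force: [0.2, -0.7, -4.5]
width: 11.4
```

```bash
python3 - <<'E'
from go import *
i=viewer.camera_info("wrist");s,M=status()
w=viewer.get_image("wrist"); cv2.imwrite("pics/b1.png",w)
c,sn=np.cos(.111),np.sin(.111)
f=lambda x,y,z:proj(0,[609+c*x-sn*y,199.8+sn*x+c*y,z],i)[0].round()
for y in(80,-80): print("tip",y,f(-20,y,233),"V",f(0,y,200))
for y in(100,-100): print("bar pred",f(-95,y,247))
print("tray",f(-95+45,70,247-85),f(-95+45,-70,247-85),f(-95-45,70,162),f(-95-45,-70,162))
E
```

```text
t 31.48 q [ 0.26  0.48 -1.09  2.23  1.45  0.71 -0.2 ] p [525.7 189.4 256.7] cmd [524.6 190.6 256.6] roterr [0.  0.  0.1] F [ 0.2 -0.7 -4.5] w 11.4
tip 80 [418. 265.] V [404. 243.]
tip -80 [218. 265.] V [232. 244.]
bar pred [494. 220.]
bar pred [142. 221.]
tray [396. 176.] [239. 176.] [425.  76.] [211.  76.]
```

View pics/b1.png

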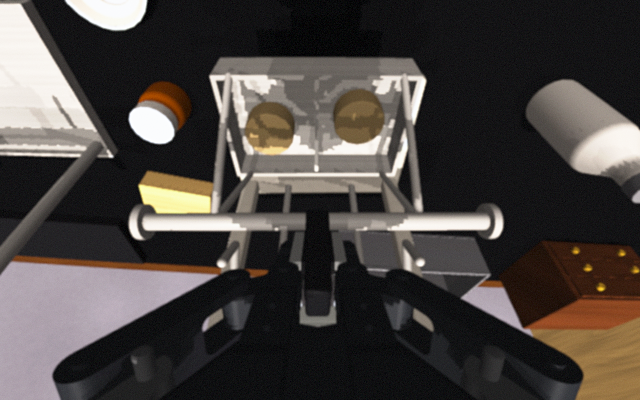

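The bar discs at (139,222) and (495,221) agree with the prediction, and the pucks are in. The hook tips at (222,263) and (421,263) lie about 3 mm further to +y than the bar, within the play, so I correct for that and enter.

```bash
sed -i 's/^B=(609,199.8,215)/B=(609,202.3,215)/' go.py; python3 - <<'E'
from go import *
goto(at(B,.111,LN,(-40,0,30),opt=1),10)
goto(at(B,.111,LN,(-18,0,26),opt=1),5)
goto(at(B,.111,LN,(-7,0,19),opt=1),5)
goto(at(B,.111,LN,(0,0,6),opt=1),5)
E
```

```text
t 31.52 q [ 0.26  0.48 -1.09  2.23  1.45  0.71 -0.2 ] p [525.7 189.5 256.7] cmd [524.6 190.6 256.6] roterr [0.  0.1 0.1] F [-0.2 -1.2 -4.3] w 11.5
sim q [ 0.27  0.55 -1.05  2.13  1.46  0.72 -0.1 ] margin 0.163 err 0.0
[[[0.0, 0.09, 0.06, 0.0, 0.0, 0.0], [0.01, 0.09, 0.06, 0.0, 0.0, 0.0], [0.0, 0.09, 0.06, 0.0, 0.0, 0.0], [0.01, 0.09, 0.06, 0.0, 0.0, 0.0], [0.0, 0.09, 0.06, 0.0, 0.0, 0.0]]]
[[[0.01, 0.09, 0.06, 0.0, 0.0, 0.0], [0.0, 0.09, 0.06, 0.0, 0.0, 0.0], [0.01, 0.1, 0.07, 0.0, 0.0, 0.0], [0.0, 0.09, 0.06, 0.0, 0.0, 0.0], [0.01, 0.1, 0.07, 0.0, 0.0, 0.0]]]
end [579.4 199.2 254.7] n 10
t 31.52 q [ 0.26  0.48 -1.09  2.23  1.45  0.71 -0.2 ] p [525.7 189.5 256.7] cmd [579.4 199.2 254.7] roterr [0.  0.1 0.1] F [-0.2 -1.2 -4.3] w 11.5
sim q [ 0.26  0.59 -1.04  2.09  1.46  0.73 -0.06] margin 0.198 err 0.0
[[[0.0, 0.07, 0.06, 0.0, 0.0, 0.0], [0.0, 0.06, 0.06, 0.0, 0.0, 0.0], [0.0, 0.07, 0.06, 0.0, 0.0, 0.0], [0.0, 0.06, 0.06, 0.0, 0.0, 0.0], [0.0, 0.07, 0.06, 0.0, 0.0, 0.0]]]
end [601.2 201.6 250.7] n 5
t 31.52 q [ 0.26  0.48 -1.09  2.23  1.45  0.71 -0.2 ] p [525.7 189.5 256.7] cmd [601.2 201.6 250.7] roterr [0.  0.1 0.1] F [-0.2 -1.2 -4.3] w 11.5
sim q [ 0.25  0.61 -1.03  2.07  1.48  0.73 -0.06] margin 0.212 err 0.0
[[[0.0, 0.02, 0.05, 0.0, 0.0, 0.0], [0.0, 0.02, 0.05, 0.0, 0.0, 0.0], [0.0, 0.02, 0.04, 0.0, 0.0, 0.0], [0.0, 0.03, 0.05, 0.0, 0.0, 0.0], [0.0, 0.02, 0.04, 0.0, 0.0, 0.0]]]
end [611.9 202.8 243.9] n 5
t 31.52 q [ 0.26  0.48 -1.09  2.23  1.45  0.71 -0.2 ] p [525.7 189.5 256.7] cmd [611.9 202.8 243.9] roterr [0.  0.1 0.1] F [-0.2 -1.2 -4.3] w 11.5
sim q [ 0.24  0.64 -1.01  2.06  1.52  0.74 -0.09] margin 0.226 err 0.0
[[[0.0, 0.0, 0.06, 0.0, 0.0, 0.0], [0.0, 0.0, 0.06, 0.0, 0.0, 0.0], [0.0, -0.01, 0.06, 0.0, 0.0, 0.0], [0.0, 0.0, 0.06, 0.0, 0.0, 0.0], [0.0, -0.01, 0.06, 0.0, 0.0, 0.0]]]
end [619.  203.6 230.7] n 5
```

Entry as far as past the tip:

apply_moves(
  series=[
    [[0.0, 0.09, 0.06, 0.0, 0.0, 0.0], [0.01, 0.09, 0.06, 0.0, 0.0, 0.0], [0.0, 0.09, 0.06, 0.0, 0.0, 0.0], [0.01, 0.09, 0.06, 0.0, 0.0, 0.0], [0.0, 0.09, 0.06, 0.0, 0.0, 0.0]],
  ],
)

```text
clock: 32.15
eef_pos: [552.8, 193.8, 255.8]
tool_rot: [2.584, -0.002, 1.681]
force: [-0.8, -0.5, -5.3]
width: 11.4
```

apply_moves(
  series=[
    [[0.01, 0.09, 0.06, 0.0, 0.0, 0.0], [0.0, 0.09, 0.06, 0.0, 0.0, 0.0], [0.01, 0.1, 0.07, 0.0, 0.0, 0.0], [0.0, 0.09, 0.06, 0.0, 0.0, 0.0], [0.01, 0.1, 0.07, 0.0, 0.0, 0.0]],
  ],
)

```text
clock: 32.78
eef_pos: [580.9, 198.3, 254.7]
tool_rot: [2.584, -0.001, 1.681]
force: [-0.2, -0.2, -5.3]
width: 11.2
```

apply_moves(
  series=[
    [[0.0, 0.07, 0.06, 0.0, 0.0, 0.0], [0.0, 0.06, 0.06, 0.0, 0.0, 0.0], [0.0, 0.07, 0.06, 0.0, 0.0, 0.0], [0.0, 0.06, 0.06, 0.0, 0.0, 0.0], [0.0, 0.07, 0.06, 0.0, 0.0, 0.0]],
  ],
)

```text
clock: 33.4
eef_pos: [602.5, 200.7, 250.7]
tool_rot: [2.584, -0.001, 1.681]
force: [-0.1, 0.3, -5.4]
width: 11.5
```

apply_moves(
  series=[
    [[0.0, 0.02, 0.05, 0.0, 0.0, 0.0], [0.0, 0.02, 0.05, 0.0, 0.0, 0.0], [0.0, 0.02, 0.04, 0.0, 0.0, 0.0], [0.0, 0.03, 0.05, 0.0, 0.0, 0.0], [0.0, 0.02, 0.04, 0.0, 0.0, 0.0]],
  ],
)

```text
clock: 34.02
eef_pos: [613.2, 202.0, 243.9]
tool_rot: [2.583, -0.002, 1.681]
force: [0.2, -0.6, -5.7]
width: 11.1
```

```bash
python3 - <<'E'
from go import *
i=viewer.camera_info("wrist");s,M=status()
w=viewer.get_image("wrist"); cv2.imwrite("pics/b2.png",w)
c,sn=np.cos(.111),np.sin(.111)
f=lambda x,y,z:proj(0,[609+c*x-sn*y,202.3+sn*x+c*y,z],i)[0].round()
for y in(80,-80): print("tip",y,f(-20,y,233),"V",f(0,y,200))
for y in(100,-100): print("bar pred",f(-7,y,234))
E
```

```text
t 34.02 q [ 0.22  0.62 -1.03  2.04  1.46  0.75 -0.05] p [613.2 202.  243.9] cmd [619.  203.6 230.7] roterr [0.  0.1 0. ] F [ 0.2 -0.6 -5.7] w 11.1
tip 80 [468. 204.] V [438. 187.]
tip -80 [168. 204.] V [197. 187.]
bar pred [494. 220.]
bar pred [141. 221.]
```

View pics/b2.png

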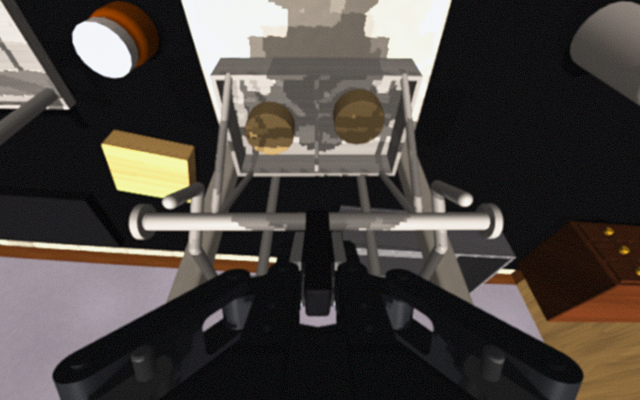

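apply_moves(
  series=[
    [[0.0, 0.0, 0.06, 0.0, 0.0, 0.0], [0.0, 0.0, 0.06, 0.0, 0.0, 0.0], [0.0, -0.01, 0.06, 0.0, 0.0, 0.0], [0.0, 0.0, 0.06, 0.0, 0.0, 0.0], [0.0, -0.01, 0.06, 0.0, 0.0, 0.0]],
  ],
)

```text
clock: 34.7
eef_pos: [620.1, 202.8, 230.5]
tool_rot: [2.583, -0.001, 1.681]
force: [-0.4, 0.4, -4.7]
width: 11.4
```

```bash
python3 - <<'E'
from go import *
status()
plan(at(B,.111,LN,(0,0,-20),opt=1),10,3)
E
```

```text
t 34.7 q [ 0.21  0.65 -1.01  2.04  1.5   0.75 -0.08] p [620.1 202.8 230.5] cmd [619.  203.6 230.7] roterr [0.  0.1 0. ] F [-0.4  0.4 -4.7] w 11.4
[[[0.0, -0.027, 0.044, 0.0, 0.0, 0.0], [0.0, -0.027, 0.044, 0.0, 0.0, 0.0], [0.0, -0.027, 0.044, 0.0, 0.0, 0.0], [-0.001, -0.027, 0.044, 0.0, 0.0, -0.001], [0.0, -0.027, 0.044, 0.0, 0.0, 0.0]]]
[[[-0.001, -0.028, 0.043, 0.0, 0.0, -0.001], [0.0, -0.027, 0.044, 0.0, 0.0, 0.0], [-0.001, -0.028, 0.043, 0.0, 0.0, -0.001], [0.0, -0.027, 0.044, 0.0, 0.001, 0.0], [-0.001, -0.028, 0.043, 0.0, 0.0, -0.001]]]
end [619.  203.4 204.9] n 10
```

apply_moves(
  series=[
    [[0.0, -0.027, 0.044, 0.0, 0.0, 0.0], [0.0, -0.027, 0.044, 0.0, 0.0, 0.0], [0.0, -0.027, 0.044, 0.0, 0.0, 0.0], [0.0, -0.027, 0.044, 0.0, 0.0, 0.0], [0.0, -0.027, 0.044, 0.0, 0.0, 0.0]],
  ],
)

```text
clock: 35.33
eef_pos: [620.1, 202.9, 217.8]
tool_rot: [2.583, -0.002, 1.682]
force: [-1.0, -0.1, -3.0]
width: 11.1
```

apply_moves(
  series=[
    [[0.0, -0.027, 0.044, 0.0, 0.0, 0.0], [0.0, -0.027, 0.044, 0.0, 0.0, 0.0], [0.0, -0.027, 0.044, 0.0, 0.0, 0.0], [0.0, -0.027, 0.044, 0.0, 0.0, 0.0], [0.0, -0.027, 0.044, 0.0, 0.0, 0.0]],
  ],
)

```text
clock: 35.95
eef_pos: [620.2, 202.9, 204.8]
tool_rot: [2.583, -0.001, 1.681]
force: [-1.2, -0.8, -2.5]
width: 10.8
```

```bash
cat >> go.py <<'E'
def meanF(n=14):
    from cell import ctrl
    F=[]
    for _ in range(n):
        viewer.get_image("top"); s=ctrl.read_state(); F.append(np.r_[s['force'],s['torque'],s['eef_pos']])
    F=np.array(F); print("mean",F.mean(0).round(2),"sem",(F.std(0)/np.sqrt(n)).round(2)[:3],"t",round(s['clock'],2))
    return F.mean(0)
E
python3 - <<'E'
from go import *
meanF(14)
E
```

```text
mean [-2.0900e+00 -8.2000e-01 -1.7900e+00 -1.0000e-02  1.2000e+00  1.0000e-01
  6.2015e+02  2.0291e+02  2.0490e+02] sem [0.19 0.15 0.12] t 36.65
```

```bash
python3 - <<'E'
from go import *
p,R=load(); print(p)
plan(at(B,.111,LN,(-2,0,-29),opt=1),5,3)
E
```

```text
[618.99416345 203.39668903 204.89255401]
[[[0.0, -0.026, 0.026, 0.0, 0.0, 0.0], [0.0, -0.026, 0.026, 0.0, 0.0, 0.0], [0.0, -0.026, 0.027, 0.0, 0.0, 0.0], [0.0, -0.026, 0.026, 0.0, 0.0, 0.0], [0.0, -0.025, 0.027, 0.0, 0.0, 0.0]]]
end [617.  203.2 195.9] n 5
```

apply_moves(
  series=[
    [[0.0, -0.026, 0.026, 0.0, 0.0, 0.0], [0.0, -0.026, 0.026, 0.0, 0.0, 0.0], [0.0, -0.026, 0.027, 0.0, 0.0, 0.0], [0.0, -0.026, 0.026, 0.0, 0.0, 0.0], [0.0, -0.025, 0.027, 0.0, 0.0, 0.0]],
  ],
)

```text
clock: 37.28
eef_pos: [619.3, 202.9, 196.5]
tool_rot: [2.581, -0.001, 1.682]
force: [3.4, 0.7, 0.1]
width: 11.0
```

```bash
python3 - <<'E'
from go import *
meanF(16)
E
```

```text
mean [ 4.8700e+00  1.4300e+00 -6.7000e-01 -9.0000e-02 -3.6000e-01  5.0000e-01
  6.1916e+02  2.0292e+02  1.9659e+02] sem [0.17 0.12 0.13] t 38.08
```

```bash
python3 - <<'E'
from go import *
plan(at(B,.111,LN,(-.6,0,-35),opt=1),5,3)
E
```

```text
[[[0.0, -0.008, 0.023, 0.0, 0.0, 0.0], [0.0, -0.008, 0.023, 0.0, 0.0, 0.0], [0.0, -0.008, 0.023, 0.0, 0.0, 0.0], [0.0, -0.008, 0.024, 0.0, 0.0, 0.0], [0.0, -0.008, 0.023, 0.0, 0.0, 0.0]]]
end [618.4 203.3 189.9] n 5
```

apply_moves(
  series=[
    [[0.0, -0.008, 0.023, 0.0, 0.0, 0.0], [0.0, -0.008, 0.023, 0.0, 0.0, 0.0], [0.0, -0.008, 0.023, 0.0, 0.0, 0.0], [0.0, -0.008, 0.024, 0.0, 0.0, 0.0], [0.0, -0.008, 0.023, 0.0, 0.0, 0.0]],
  ],
)

```text
clock: 38.7
eef_pos: [619.3, 202.9, 189.7]
tool_rot: [2.584, -0.002, 1.682]
force: [3.0, 1.7, -1.2]
width: 11.1
```

```bash
python3 - <<'E'
from go import *
meanF(24)
E
```

```text
mean [ 1.9700e+00  2.0100e+00 -1.0000e-01 -1.0000e-02  1.5000e-01  5.1000e-01
  6.1939e+02  2.0289e+02  1.8981e+02] sem [0.14 0.1  0.08] t 39.9
```

```bash
python3 - <<'E'
from go import *
plan(at(B,.111,LN,(-.15,1,-36),opt=1),5,3)
E
```

```text
[[[0.004, -0.001, 0.004, 0.0, 0.0, 0.0], [0.004, 0.0, 0.005, 0.0, 0.0, 0.0], [0.004, -0.001, 0.004, 0.0, 0.0, 0.0], [0.004, 0.0, 0.005, 0.0, 0.0, 0.0], [0.004, -0.001, 0.004, 0.0, 0.0, 0.0]]]
end [618.7 204.4 188.9] n 5
```

apply_moves(
  series=[
    [[0.004, -0.001, 0.004, 0.0, 0.0, 0.0], [0.004, 0.0, 0.005, 0.0, 0.0, 0.0], [0.004, -0.001, 0.004, 0.0, 0.0, 0.0], [0.004, 0.0, 0.005, 0.0, 0.0, 0.0], [0.004, -0.001, 0.004, 0.0, 0.0, 0.0]],
  ],
)

```text
clock: 40.52
eef_pos: [619.6, 203.0, 188.5]
tool_rot: [2.584, -0.0, 1.68]
force: [-1.2, -1.0, 0.0]
width: 10.9
```

```bash
python3 - <<'E'
from go import *
meanF(16)
E
```

```text
mean [-2.8600e+00 -2.7100e+00 -2.0000e-02 -6.9000e-01  1.1000e+00  1.9000e-01
  6.1972e+02  2.0311e+02  1.8856e+02] sem [0.18 0.25 0.14] t 41.33
```

apply_moves(
  series=[
    [[-0.002, -0.001, -0.001, 0, 0, 0], [-0.002, -0.001, 0, 0, 0, 0], [-0.002, -0.001, 0, 0, 0, 0], [-0.002, 0, 0, 0, 0, 0], [-0.002, 0, 0, 0, 0, 0]],
  ],
)

```text
clock: 41.95
eef_pos: [619.8, 203.2, 188.8]
tool_rot: [2.584, -0.001, 1.681]
force: [-3.5, -4.3, -0.9]
width: 11.2
```

```bash
python3 - <<'E'
from go import *
meanF(10)
E
```

```text
mean [-3.0200e+00 -3.8400e+00 -2.0000e-02 -8.4000e-01  1.2100e+00  9.0000e-02
  6.1983e+02  2.0318e+02  1.8881e+02] sem [0.18 0.1  0.1 ] t 42.45
```

apply_moves(
  series=[
    [[-0.004, -0.002, -0.001, 0, 0, 0], [-0.004, -0.002, -0.001, 0, 0, 0], [-0.004, -0.002, -0.001, 0, 0, 0], [-0.004, 0, 0, 0, 0, 0], [-0.004, 0, 0, 0, 0, 0]],
  ],
)

```text
clock: 43.08
eef_pos: [619.7, 203.0, 189.1]
tool_rot: [2.583, -0.002, 1.682]
force: [-2.6, -1.0, -0.4]
width: 11.0
```

```bash
python3 - <<'E'
from go import *
meanF(8)
E
```

```text
mean [-1.7200e+00 -1.4000e-01 -4.0000e-02 -2.6000e-01  8.7000e-01  3.9000e-01
  6.1974e+02  2.0302e+02  1.8912e+02] sem [0.13 0.2  0.16] t 43.48
```

Forces are near zero in all axes, with Fz at −0.04 N, so the hooks bear the weight. I release gently.

apply_moves(
  series=[
    [[0, 0, 0, 0, 0, 0], [0, 0, 0, 0, 0, 0], [0, 0, 0, 0, 0, 0], [0, 0, 0, 0, 0, 0], [0, 0, 0, 0, 0, 0]],
  ],
  claw=-0.5,
)

```text
clock: 44.1
eef_pos: [619.7, 202.3, 188.9]
tool_rot: [2.583, -0.001, 1.681]
force: [0.0, -0.1, -0.4]
width: 21.4
```

apply_moves(
  series=[
    [[0, 0, 0, 0, 0, 0], [0, 0, 0, 0, 0, 0], [0, 0, 0, 0, 0, 0], [0, 0, 0, 0, 0, 0], [0, 0, 0, 0, 0, 0]],
  ],
  claw=-0.1,
)

```text
clock: 44.72
eef_pos: [619.6, 202.3, 188.8]
tool_rot: [2.583, -0.001, 1.681]
force: [-0.6, 0.3, 0.7]
width: 38.3
```

```bash
python3 - <<'E'
from go import *
s,M=status(); save(s['eef_pos'],M)
T=load(); W=(T[0]-T[1][:,2]*85,T[1]); goto(W,15)
w=viewer.get_image("wrist"); cv2.imwrite("pics/r1.png",w)
E
```

```text
t 44.73 q [ 0.18  0.72 -0.97  2.08  1.64  0.77 -0.22] p [619.6 202.3 188.8] cmd [618.7 204.4 188.9] roterr [0.  0.1 0.1] F [-0.6  0.3  0.7] w 38.3
t 44.73 q [ 0.18  0.72 -0.97  2.08  1.64  0.77 -0.22] p [619.6 202.3 188.8] cmd [619.6 202.3 188.8] roterr [0. 0. 0.] F [-0.6  0.3  0.7] w 38.3
sim q [ 0.28  0.54 -1.07  2.14  1.44  0.71 -0.08] margin 0.183 err 0.0
[[[0.0, 0.0, -0.11, 0.0, 0.0, 0.0], [0.0, 0.0, -0.11, 0.0, 0.0, 0.0], [0.0, 0.0, -0.11, 0.0, 0.0, 0.0], [0.0, 0.0, -0.11, 0.0, 0.0, 0.0], [0.0, 0.0, -0.11, 0.0, 0.0, 0.0]]]
[[[0.0, 0.0, -0.12, 0.0, 0.0, 0.0], [0.0, 0.0, -0.11, 0.0, 0.0, 0.0], [0.0, 0.0, -0.12, 0.0, 0.0, 0.0], [0.0, 0.0, -0.11, 0.0, 0.0, 0.0], [0.0, 0.0, -0.12, 0.0, 0.0, 0.0]]]
[[[0.0, 0.0, -0.11, 0.0, 0.0, 0.0], [0.0, 0.0, -0.12, 0.0, 0.0, 0.0], [0.0, 0.0, -0.11, 0.0, 0.0, 0.0], [0.0, 0.0, -0.12, 0.0, 0.0, 0.0], [0.0, 0.0, -0.11, 0.0, 0.0, 0.0]]]
end [574.9 197.2 260.9] n 15
```

apply_moves(
  series=[
    [[0.0, 0.0, -0.11, 0.0, 0.0, 0.0], [0.0, 0.0, -0.11, 0.0, 0.0, 0.0], [0.0, 0.0, -0.11, 0.0, 0.0, 0.0], [0.0, 0.0, -0.11, 0.0, 0.0, 0.0], [0.0, 0.0, -0.11, 0.0, 0.0, 0.0]],
  ],
)

```text
clock: 45.4
eef_pos: [605.0, 200.6, 212.6]
tool_rot: [2.583, -0.001, 1.681]
force: [0.1, -0.6, -0.9]
width: 38.4
```

apply_moves(
  series=[
    [[0.0, 0.0, -0.12, 0.0, 0.0, 0.0], [0.0, 0.0, -0.11, 0.0, 0.0, 0.0], [0.0, 0.0, -0.12, 0.0, 0.0, 0.0], [0.0, 0.0, -0.11, 0.0, 0.0, 0.0], [0.0, 0.0, -0.12, 0.0, 0.0, 0.0]],
  ],
)

```text
clock: 46.02
eef_pos: [589.7, 198.9, 237.1]
tool_rot: [2.584, -0.001, 1.681]
force: [0.2, -0.4, 0.5]
width: 38.6
```

apply_moves(
  series=[
    [[0.0, 0.0, -0.11, 0.0, 0.0, 0.0], [0.0, 0.0, -0.12, 0.0, 0.0, 0.0], [0.0, 0.0, -0.11, 0.0, 0.0, 0.0], [0.0, 0.0, -0.12, 0.0, 0.0, 0.0], [0.0, 0.0, -0.11, 0.0, 0.0, 0.0]],
  ],
)

```text
clock: 46.65
eef_pos: [574.7, 197.2, 261.3]
tool_rot: [2.583, -0.001, 1.681]
force: [-0.9, 0.1, 0.5]
width: 38.4
```

apply_moves(
  series=[
    [[0.0, 0.0, -0.2, 0.0, 0.0, 0.0], [0.0, 0.0, -0.2, 0.0, 0.0, 0.0], [0.0, 0.0, -0.2, 0.0, 0.0, 0.0], [0.0, 0.0, -0.1, 0.0, 0.0, 0.0], [0.0, 0.0, 0.0, 0.0, 0.0, 0.0]],
  ],
)

```text
clock: 47.28
eef_pos: [556.6, 195.0, 291.2]
tool_rot: [2.583, -0.001, 1.681]
force: [-0.8, -0.4, 1.0]
width: 38.5
```

```bash
python3 - <<'E'
from go import *
i=viewer.camera_info("wrist");status()
w=viewer.get_image("wrist");sd=viewer.get_image("side")
cv2.imwrite("pics/r2.png",np.hstack([w[40:340,140:500],cv2.resize(sd[90:215,260:410],(360,300),interpolation=2)]))
c,sn=np.cos(.111),np.sin(.111)
f=lambda x,y,z:proj(0,[609+c*x-sn*y,202.3+sn*x+c*y,z],i)[0]-[140,40]
for y in(80,-80): print("tip",y,f(-20,y,233-35).round())
for y in(100,-100): print("bar pred",f(0,y,215-35).round())
for l in ("dish","jar","slide_box","brush","long_bone"): 
    viewer.get_image("top"); r=viewer.find_in("top",l)[:1]; print(l,[(np.array(a['location'])*[640,400]).round() for a in r])
E
```

```text
t 47.27 q [ 0.3   0.47 -1.12  2.11  1.3   0.73  0.  ] p [556.6 195.  291.2] cmd [574.9 197.2 260.9] roterr [-0.1 -0.   0. ] F [-0.8 -0.4  1. ] w 38.5
tip 80 [268. 137.]
tip -80 [ 88. 137.]
bar pred [280. 139.]
bar pred [ 76. 139.]
dish [array([322., 221.])]
jar [array([316., 192.])]
slide_box [array([321., 143.])]
brush [array([372., 241.])]
long_bone [array([241., 253.])]
```

View pics/r2.png

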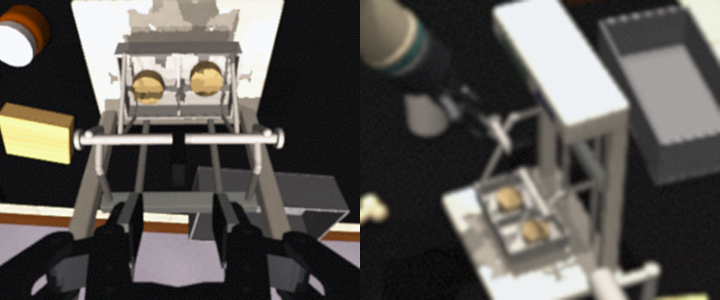

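The bar hangs in both balance hooks: discs at (78,139) and (279,138) against a predicted (76,139) and (280,139), about 35 mm sunk and level. Both pucks are in their compartments and the gripper is clear, so I hand in.

```bash
python3 -c "
from cell import ctrl
print(ctrl.finish_job())"
```

```text
the job is handed in; nothing more can be done
None
```

I lifted the basket off the rinse hooks, carried it across and hung it in both balance hooks. The job was handed in at about 47.6 s with no verdict reported.

**Release:** I lowered it in steps until the averaged vertical force on the hand was about 0 N (−0.04 ± 0.16 N). I then opened the fingers slightly and backed out along the tool axis. I had no reading of the carriage itself, so its speed limit is inferred from the slow lowering and the near-zero force at release.

**Last checks:**
- **Bar:** both end discs sat within about 2 px of where a bar resting in the hooks would be, with the hooks sunk about 35 mm and the basket level.
- **Pucks:** both were in their own compartments.
- **Gripper:** it was clear of everything, with wrist force at noise level.
- **Bystanders:** I re-checked dish, jar, slide box, brush and long bone, and all were within about 4 px of the start. I did not re-check the wash bottle and beaker.

**What went wrong:**
- **Wrong arm posture:** my first approach ran into joint limits. I had to plan a different arm posture, which cost about 7 s.
- **Strut caught on a rinse hook:** on the first crossing I had not pulled the basket out far enough, and a strut caught on a rinse hook. The highest wrist force I read was about 117 N, just under the 120 N limit, but it may have been higher between readings. I backed off, pulled out further and crossed cleanly. The hand tilted about 7–9 degrees during the catch, and afterwards the grip and the pucks looked unchanged.

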